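Clear the dispenser's drip plate and purge the dispenser

ROBOT

A 6-joint arm with a two-finger parallel gripper is mounted at the origin on the work surface. World frame = base frame: x ahead of the robot, y to its left, z up, the work surface at z = 0. Lengths are in m, angles in rad, forces in N, time in s.
With the tool pointing down it reaches from about 0.35 to 0.975 m from the base axis. Payload 7.1 kg.
Tool frame: the origin (TCP) lies between the finger pads; the fingertips stand ahead of it and the grasp point (between the pads) lies 8 mm behind it (robot.tcp_to_tips is the z of the fingertips in the tool frame, in m); z points along the fingers, x is the direction in which the jaws open and shut, and the axes are right-handed (so a half turn about z gives the same grasp; the last joint's range is limited). The gripper opens to 88 mm and grips with 3 to 60 N. Pads are 20 mm wide; open, the fingers measure 115 mm over their backs; the gripper's body (75 mm by 178 mm) begins 61 mm behind the grasp point.
Start: joints at [-1.357, 0.423, 1.63, -0, 1.089, -0.019], TCP at [0.144, -0.608, 0.209] pointing down, gripper open.
Joint ranges: [-3, 3], [-0.9, 2.11], [0.09, 2.58], [-1.31, 4.45], [0.11, 2.69], [-2.54, 2.54]. Speed limits (rad/s): [2.39, 2.39, 3.01, 3.14, 3.14, 3.14].

INTERFACE

Orientations are given as a 3x3 rotation matrix whose columns are the frame's x, y, z axes.
In Python, from cell import status, imaging, order, robot gives the robot as it stands.
- The arm moves only by the shell command python3 -m pendant 'ROWS' [OPENING] [FORCE]. ROWS is JSON, a list of rows, each a list of 2 entries, a list of its own where there are three numbers: the shift along the tool's x, y, z in m, then the turn, a rotation vector about the tool's x, y, z in degrees. In form: [[[tx, ty, tz], [wx, wy, wz]], ...]. A call has 1 to 12 rows; each row is the pose to reach, as a shift and turn from the pose measured when the call began, along the tool's axes at that moment; what a row does not reach only later rows make up. A row lasts 1/12 s, in which the tool goes at most 41.7 mm and 7.16 degrees, less where a joint would pass 70% of its speed; a pose out of reach is approached as far as the arm can. A call with a gripper value outside its range is refused whole. OPENING is the opening, from -1 (shut) to 1 (fully open), so that 0 is half open, set as the call begins (- or left out, the last holds). The fingers move at their own pace and stop on an object; FORCE is the grip in N (left out, the last holds). Time passes only in rows, so rows that repeat a pose let the fingers close. It gives the time, the measured TCP pose, the force and the opening at its end, in the units of the state.
- status.observe(): the state, without advancing time (a new reading comes with each control period).
- imaging.camera(name): name is "side" or "top" or "wrist"; returns a dict with "color" (420x560x3 uint8, blue, green, red), "K" (3x3 intrinsics, pixels), "eye" and "orientation" of the camera in the world; the wrist camera has in their place "tool_from_camera" (4x4, takes a point from camera to tool coordinates, whose origin is the TCP and whose axes are the tool frame's). Camera axes: x right, y up, looking along -z (the intrinsics and any distortion apply to the point x, -y, -z); pixel columns grow to the right and rows downward; lengths in m; the calibration is good to about 2 mm. A picture is of the moment at which its call begins: read the wrist's pose just before it. There is no depth.
- order.close_job(): hands the job in, once; it reports no verdict.
Trained networks look in the newest picture that a camera, given by its name, has taken for a name from the list of things; names that differ only in an ending like _2 or _b are one class to them, and where a whole thing is asked for, a point or a joint stands for the part that bears it (a point fixed in the world has none). Each returns a list of dicts, best first, with "conf" (0 to 1); they miss things now and then, are a little off and sometimes report something else, mostly with a low value. They report only what shows in the picture. A call takes as long as a camera call. They do not tell look-alikes from the thing itself.
- imaging.recognise(label, camera): "box" ([left, top, right, bottom] in pixels, round what is visible of it).
- imaging.outline_of(label, camera): "pixels" (420x560 bool, what is visible of it) and "box" ([left, top, right, bottom] in pixels, round what is visible of it).
The state is a dict: "t": time; "qpos": joint angles; "qd": joint speeds; "effort": joint torques, N m; "position": TCP position; "eef_rot": TCP orientation; "wrist_force": force on the tool from outside, world axes, zero at the start; "moment": the same for the moment, N m; "opening": finger opening in m.
Only numpy, scipy, OpenCV 4.12 (cv2) and the standard library are available. Lean on these libraries where they do the work, as an engineer would, in place of code of your own. Each camera call takes 0.05 s, during which the arm holds its last target.

TASK

Sharp chips of broken porcelain lie on the dispenser's drip plate: sweep all of them with the scraper block off the plate's end into the metal trough, keeping the gripper itself off the chips, and then stand the scraper upright on the bench again and let go of it. Then purge the dispenser: press its plunger down to the soft first stop and pause there for a second, press on through to the stiff second stop and pause again, without forcing it, and let the plunger come all the way up. Leave the other things on the bench where they are.

Things in the scene. Friction and masses are not known exactly. Their poses are not given: they have to be found in the camera images.
- station: Fixed dispensing station. Origin on the bench under the middle of its dark steel drip plate: 142 mm wide (its x), 200 mm long (its y), top 40 mm high. Lips 6 mm thick, 8 mm above the plate, line the long sides: channel x -65 to +65 mm; the ends (y -100, +100) are open. The +y end (robot's left) drops into the trough. The plunger stands behind at x +125, y 0.
- trough_floor (a point): Middle of the inner floor (4 mm above the bench) of the open metal trough at the plate's +y end. In the station's frame its inside spans y +100 to +187 mm and x -66 to +66 mm; rim 46 mm above the bench. Axes as the station's.
- spout_end (a point): Lower end of the dispenser's thin fixed spout, 118 mm above the bench, at x +62, y 0 of the station; it rises to 152 mm and runs back (+x) to the head on the amber bottle (72 mm across, x +125). A hand sweeping along the plate must stay in front of it.
- scraper_mid (a point): Centre (half-way up its 75 mm) of the white plastic scraper block, about 0.12 kg, standing loose on its foot; it may swap places with the jar. Foot 112 mm long (its x), 22 mm thick (y), 26 mm high; on it, in the middle, a handle 60 mm long (x), 16 mm thick (y), 26 to 75 mm above the underside: grip it from above across its thickness. z is up.
- plunger_top (a point): Middle of the flat top of the dispenser's plunger button (grey disc, 38 mm across); 212 mm above the bench when the plunger is up; z up. Pressed straight down it sinks by the two joint values added together.
- plunger (a joint): First, soft part of the plunger's stroke (m): 0 fully up, 0.014 at the first stop. It takes 1.5 N to start and 4.5 N to reach the first stop, where it then rests until the push reaches 10 N. Springs back by itself.
- purge (a joint): Second, stiff part of the stroke beyond the first stop (m): 0 until the push exceeds 10 N, 0.007 at the second stop, which is reached at about 16 N and is hard. Springs back by itself.
- chip0: Loose chip of broken white porcelain, about 24 x 15 mm with ragged corners and 8 mm thick, 10 g, lying on the drip plate. Origin: middle of its underside.
- chip1: Loose chip of broken white porcelain, about 20 x 17 mm with ragged corners and 8 mm thick, 10 g, lying on the drip plate. Origin: middle of its underside.
- chip2: Loose chip of broken white porcelain, about 22 x 13 mm with ragged corners and 8 mm thick, 10 g, lying on the drip plate. Origin: middle of its underside.
- chip3: Loose chip of broken white porcelain, about 18 x 18 mm with ragged corners and 8 mm thick, 10 g, lying on the drip plate. Origin: middle of its underside.
- chip4: Loose chip of broken white porcelain, about 24 x 12 mm with ragged corners and 8 mm thick, 10 g, lying on the drip plate. Origin: middle of its underside.
- jar: Bystander: glass jar with white cap, 60 mm across, 75 mm high. Origin under its middle (so too the bystanders below).
- tube_rack: Bystander: blue rack of six capped tubes, 70 x 130 x 105 mm.
- beaker: Bystander: glass beaker, 68 mm across, 85 mm high.
- tip_box: Bystander: grey box with clear lid, 87 x 122 x 63 mm.
- flask: Bystander: conical glass flask, 80 mm across, 110 mm high.
- cap_dish: Bystander: flat covered dish, 84 mm across, 18 mm high.
- scraper: The same scraper block as point scraper_mid; origin in the middle of its underside, same axes.
There are look-alikes about, which are no part of the job. Leave any turquoise look-alike of the scraper alone.

How it is judged:
By the outcome, as a careful person would: the job done as asked, in the order asked, and still so for the second after the job is handed in, with the robot touching nothing.
It also fails if it takes over 72 s, if anything falls off the work surface, if the arm or the gripper's body presses on something with over 40 N, if the wrist force passes 120 N, or if a joint passes its speed limit or range.

## Working session

There is one attempt and no reset: what is moved stays moved. The work goes in short steps, Python scripts to look and compute and a shell command to move; the robot and the scene stay as the last step left them, time stands still between calls to the robot, and variables do not carry over. Pictures are saved under pics/ and viewed, and the job is handed in when it is done.

```bash
ls; mkdir -p pics
python3 - <<'E'
from cell import status, imaging, order, robot
import cv2
s=status.observe();print(s)
print(robot.tcp_to_tips, [a for a in dir(robot) if a[0]!='_'])
for n in ("side","top","wrist"):
    c=imaging.camera(n); cv2.imwrite(f"pics/{n}0.png",c["color"]); print(n,{k:v for k,v in c.items() if k!="color"})
E
```

```text
pics
{'t': 0.0, 'qpos': array([-1.35699103e+00,  4.23875114e-01,  1.63072236e+00, -2.44449777e-05,
        1.08857421e+00, -1.89838587e-02]), 'qd': array([-1.77321537e-03,  7.98137240e-04,  1.76775616e-05, -7.43529444e-05,
        1.01326715e-04, -7.01411743e-04]), 'effort': array([-4.92859945e-04, -5.44625044e+01, -2.73667860e+01,  6.44800183e-02,
        2.28960993e-02, -1.07746855e-04]), 'position': array([ 0.14408433, -0.60755282,  0.2083676 ]), 'eef_rot': array([[ 2.30703111e-01, -9.73024125e-01, -3.56202224e-04],
       [-9.73022909e-01, -2.30703386e-01,  1.53847744e-03],
       [-1.57915272e-03, -8.33860760e-06, -9.99998753e-01]]), 'wrist_force': array([-0.58687933, -0.19902029,  0.60792637]), 'moment': array([ 0.02873928, -0.02423507, -0.01953236]), 'opening': 0.0876968700708239}
0.011 ['PlanningError', 'tcp_to_tips']
side {'K': array([[511.04300356,   0.        , 272.72843825],
       [  0.        , 511.04300356, 215.13548403],
       [  0.        ,   0.        ,   1.        ]]), 'eye': array([0.1098711 , 0.89520156, 1.06579165]), 'orientation': array([[-0.8844666 ,  0.30586
[... 371 characters left out ...]
.48677855e-02,  9.85761633e-01, -1.67490153e-01],
       [-9.99889463e-01, -1.46757379e-02,  2.38439488e-03],
       [-1.07596586e-04,  1.67507089e-01,  9.85870865e-01]])}
wrist {'K': array([[325.19953866,   0.        , 282.63468613],
       [  0.        , 325.19953866, 212.55286651],
       [  0.        ,   0.        ,   1.        ]]), 'tool_from_camera': array([[ 9.99999006e-01,  4.01770103e-04, -1.35144662e-03,
         3.78875510e-04],
       [-2.25713031e-05, -9.53853711e-01, -3.00271707e-01,
        -8.36640039e-02],
       [-1.40972257e-03,  3.00271439e-01, -9.53852754e-01,
        -1.75138033e-01],
       [ 0.00000000e+00,  0.00000000e+00,  0.00000000e+00,
         1.00000000e+00]])}
```

View pics/top0.png

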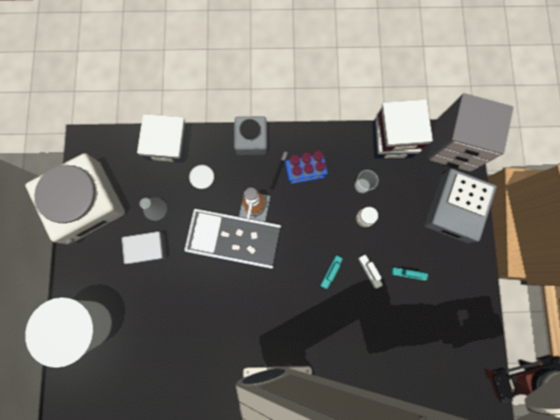

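View pics/side0.png

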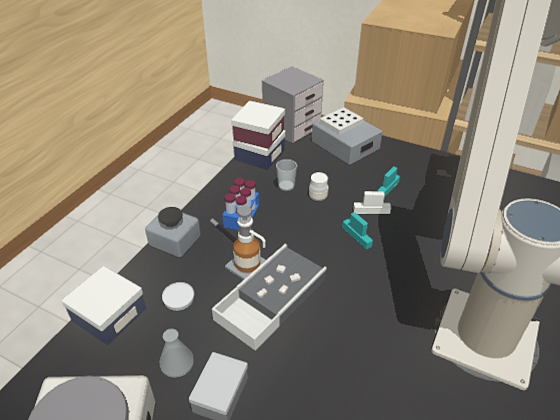

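Top view: the white scraper is at about (371,270). The turquoise look-alikes are at (332,272) and (410,273), and the white-capped jar is at (368,216). The drip plate is at (250,243) with 5 chips, the trough at (205,232) and the plunger at about (252,195). I choose the white block between the turquoise ones and will check it in a close crop.

```bash
cat > h.py <<'E'
from cell import status, imaging, order, robot
import cv2, numpy as np
def cam(n):
    s=status.observe(); c=imaging.camera(n)
    if n=="wrist":
        T=np.eye(4);T[:3,:3]=s["eef_rot"];T[:3,3]=s["position"]
        M=T@c["tool_from_camera"]; c["eye"]=M[:3,3]; c["orientation"]=M[:3,:3]
    return c
def ray(c,u,v):
    K=c["K"]; d=np.array([(u-K[0,2])/K[0,0],-(v-K[1,2])/K[1,1],-1.0]); return c["orientation"]@d
def atz(c,u,v,z):
    d=ray(c,u,v); return c["eye"]+d*(z-c["eye"][2])/d[2]
def proj(c,p):
    q=(np.asarray(p)-c["eye"])@c["orientation"]; K=c["K"]
    return np.stack([K[0,2]+K[0,0]*q[...,0]/-q[...,2],K[1,2]-K[1,1]*q[...,1]/-q[...,2]],-1)
E
python3 - <<'E'
from h import *
for n,(a,b,w,h),k in (("top",(180,180,110,95),7),("top",(310,240,130,60),6),("side",(200,170,140,180),4)):
    c=cam(n); cr=c["color"][b:b+h,a:a+w]; cr=cv2.resize(cr,None,fx=k,fy=k,interpolation=cv2.INTER_CUBIC)
    cr=cr[:600,:800]
    cv2.imwrite(f"pics/c_{n}_{a}.png",cr)
E
```

```text
(no output)
```

View pics/c_top_180.png

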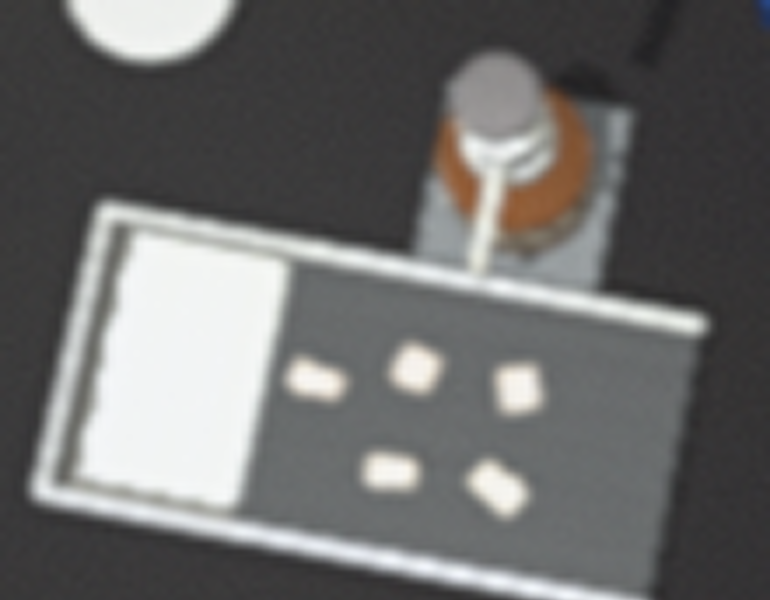

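View pics/c_top_310.png

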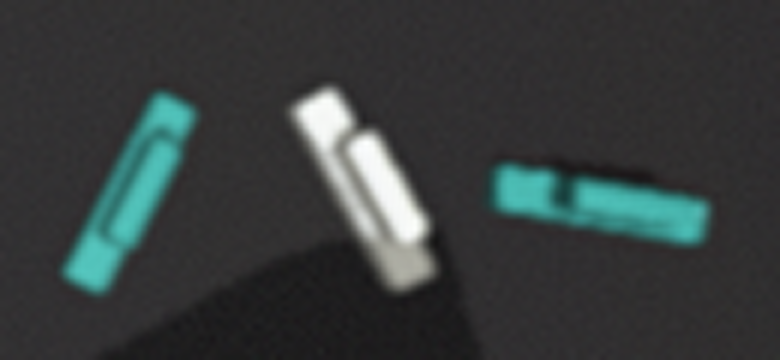

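View pics/c_side_200.png

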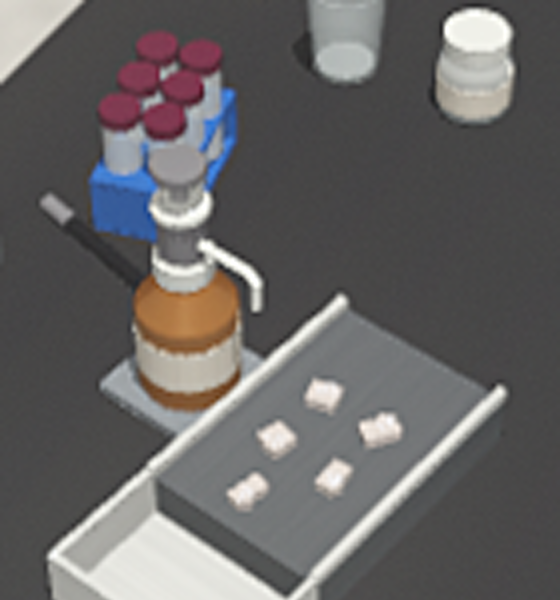

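Run:
```python
from h import *
from scipy.optimize import least_squares
t=cam("top"); s=cam("side")
obs=[("t",(281.1,226.0),(71,-100,48)),("t",(180+290/7,180+262/7),(65,100,40)),("t",(180+243/7,180+508/7),(-65,100,40)),
("t",(180+697/7,180+340/7),(65,-100,40)),("t",(180+500/7,180+95/7),(125,0,212)),
("s",(200+342/4,170+298/4),(71,-100,48)),("s",(200+503/4,170+392/4),(-71,-100,48)),("s",(200+158/4,170+482/4),(65,100,40)),("s",(200+178/4,170+163/4),(125,0,212))]
cs={"t":t,"s":s}
def W(p,q):
    c,si=np.cos(p[2]),np.sin(p[2]); q=np.array(q)/1000
    return np.array([p[0]+c*q[0]-si*q[1],p[1]+si*q[0]+c*q[1],q[2]])
def f(p): return np.concatenate([proj(cs[k],W(p,q))-uv for k,uv,q in obs])
r=least_squares(f,[.35,.1,0],loss="soft_l1",x_scale=[.1,.1,.1]); print(r.x,np.degrees(r.x[2])); print(f(r.x).reshape(-1,2).round(1))
print("plunger",W(r.x,(125,0,212)),"trough mid",W(r.x,(0,143,4)))
# scraper handle top
for k,c,uv in (("t",t,(310+386/6,240+187/6)),):
    print("handle top",atz(c,*uv,.075))
for n,c in cs.items():
  nm={"t":"top","s":"side"}[n]
  for L in ("scraper",):
    for o in imaging.outline_of(L,nm)[:4]:
        m=o["pixels"]; v,u=np.nonzero(m); print(nm,L,o["conf"],o["box"],u.mean(),v.mean(),c["color"][m].mean(0).round())
for L in ("chip0","jar","tube_rack","beaker","tip_box","flask","cap_dish"):
    print(L,[(round(o["conf"],2),[round(float(x)) for x in o["box"]]) for o in imaging.recognise(L,"top")][:6])
# initial record of chips
for o in imaging.recognise("chip0","top"):
    b=o["box"]; p=atz(t,(b[0]+b[2])/2,(b[1]+b[3])/2,.044); d=p[:2]-r.x[:2]; c,si=np.cos(r.x[2]),np.sin(r.x[2]); print((c*d[0]+si*d[1])*1e3,(-si*d[0]+c*d[1])*1e3)
# scraper: white mask
col=t["color"][240:300,350:395]; g=cv2.cvtColor(col,cv2.COLOR_BGR2GRAY); m=((g>120)&(col.max(2)-col.min(2)<40)).astype(np.uint8)
v,u=np.nonzero(m); print(cv2.minAreaRect(np.stack([u+350,v+240],1).astype(np.float32)))
```

```text
[ 0.51105594  0.09641445 -0.20938736] -11.997011910680195
[[-0.9  0.1]
 [-0.3 -0.7]
 [-2.1  2.4]
 [ 0.3 -0.4]
 [-0.7  0.7]
 [-0.1 -0.9]
 [ 1.1 -0.6]
 [-0.6 -1.4]
 [ 0.2 -0.9]]
plunger [0.63332575 0.07043186 0.212     ] trough mid [0.54078002 0.23629111 0.004     ]
handle top [ 0.40753162 -0.31220404  0.075     ]
top scraper 0.88 [357.7, 255.6, 383.2, 288.7] 370.5617283950617 271.8487654320988 [184. 189. 187.]
top scraper 0.83 [391.4, 268.8, 427.2, 279.9] 408.3122529644269 273.54545454545456 [145. 152.  61.]
top scraper 0.68 [321.6, 257.6, 341.2, 288.2] 330.59139784946234 272.38709677419354 [148. 154.  66.]
side scraper 0.87 [354.3, 195.8, 391.5, 214.5] 372.4691358024691 204.24382716049382 [183. 190. 189.]
side scraper 0.79 [341.5, 215.8, 372.0, 249.5] 357.39092495637 230.31064572425828 [130. 133.  50.]
side scraper 0.77 [376.3, 169.4, 398.0, 197.1] 389.31456953642385 181.08278145695365 [146. 150.  59.]
chip0 []
jar [(0.66, [356, 206, 379, 227])]
tube_rack [(0.83, [285, 150, 325, 184]), (0.15, [186, 190, 280, 266])]
beaker [(0.59, [355, 172, 381, 194])]
tip_box [(0.55, [123, 227, 169, 263])]
flask [(0.71, [142, 200, 166, 221])]
cap_dish [(0.56, [188, 165, 214, 190])]
((371.0769348144531, 270.3846130371094), (35.225860595703125, 10.915054321289062), 60.2551155090332)
```

```bash
cat >> h.py <<'E'
ST=np.array([0.51106,0.09641,np.radians(-12.0)])
def st2w(q,S=None):
    S=ST if S is None else S
    c,s=np.cos(S[2]),np.sin(S[2]); q=np.asarray(q,float); return np.array([S[0]+c*q[0]-s*q[1],S[1]+s*q[0]+c*q[1],q[2]])
def w2st(p,S=None):
    S=ST if S is None else S
    c,s=np.cos(S[2]),np.sin(S[2]); d=np.asarray(p)[:2]-S[:2]; return np.array([c*d[0]+s*d[1],-s*d[0]+c*d[1],p[2]])
def Rt(psi): # psi rad: tool y = -(cos,sin)
    c,s=np.cos(psi),np.sin(psi); return np.array([[s,-c,0],[-c,-s,0],[0,0,-1.0]])
from scipy.spatial.transform import Rotation as Ro
def plan(p,psi_deg):
    s=status.observe(); R=s["eef_rot"]
    sh=R.T@(np.asarray(p)-s["position"]); w=Ro.from_matrix(R.T@Rt(np.radians(psi_deg))).as_rotvec(degrees=True)
    print("t",s["t"],"pos",s["position"].round(4),"F",s["wrist_force"].round(1),"open",round(s["opening"],4))
    print("shift",sh.round(4).tolist(),"turn",w.round(2).tolist(),"dist",np.linalg.norm(sh).round(3))
E
python3 -c "
from h import *
plan([.40,-.31,.22],28)"
```

```text
t 0.9 pos [ 0.1442 -0.6081  0.2092] F [-0.4  1.4 -0.3] open 0.088
shift [-0.2311, -0.3177, -0.0108] turn [0.0, -0.0, -14.66] dist 0.393
```

```bash
python3 -m pendant '[[[-0.0385,-0.053,-0.002],[0,0,-2.5]],[[-0.077,-0.106,-0.004],[0,0,-5]],[[-0.1155,-0.159,-0.006],[0,0,-7.5]],[[-0.154,-0.212,-0.008],[0,0,-10]],[[-0.1925,-0.265,-0.010],[0,0,-12.5]],[[-0.231,-0.318,-0.011],[0,0,-14.7]],[[-0.231,-0.318,-0.011],[0,0,-14.7]],[[-0.231,-0.318,-0.011],[0,0,-14.7]],[[-0.231,-0.318,-0.011],[0,0,-14.7]],[[-0.231,-0.318,-0.011],[0,0,-14.7]],[[-0.231,-0.318,-0.011],[0,0,-14.7]],[[-0.231,-0.318,-0.011],[0,0,-14.7]]]' -0.1 20
python3 - <<'E'
from h import *
c=cam("wrist"); cv2.imwrite("pics/w1.png",c["color"])
for o in imaging.outline_of("scraper","wrist"): print(o["conf"],o["box"])
E
```

```text
t: 1.9
position: [0.4008, -0.3095, 0.2203]
eef_rot: [[0.472, -0.881, 0.0], [-0.881, -0.472, -0.0], [0.0, 0.0, -1.0]]
wrist_force: [-0.1, -0.0, -0.0]
opening: 0.0395
0.98 [278.6, 133.0, 301.4, 225.3]
0.97 [140.9, 89.8, 233.5, 157.4]
0.58 [336.4, 198.3, 413.2, 271.3]
```

View pics/w1.png

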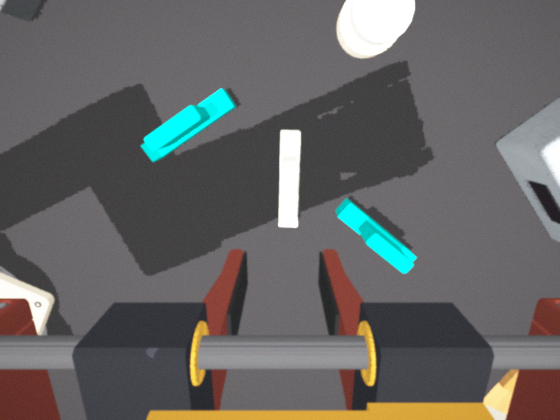

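Run:
```python
from h import *
im=cv2.imread("pics/w1.png")[120:240,220:380]; cv2.imwrite("pics/w1c.png",cv2.resize(im,None,fx=5,fy=5,interpolation=cv2.INTER_CUBIC))
```

```text
(no output)
```

View pics/w1c.png

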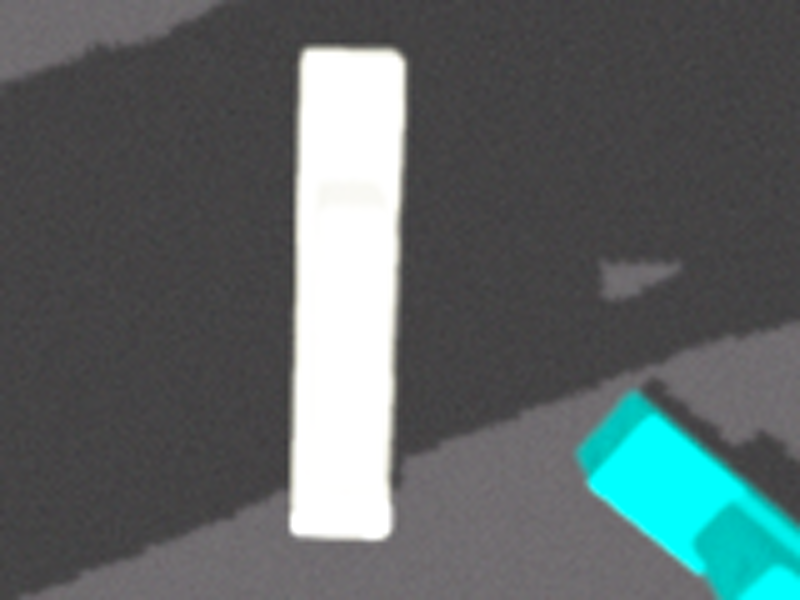

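Run:
```python
from h import *
c=cam("wrist"); print(c["eye"])
P=lambda a,b,z: atz(c,220+a/5,120+b/5,z)
fl,fr,nl,nr=P(301,49,.026),P(405,50,.026),P(291,537,.026),P(390,540,.026)
print(fl,fr,nl,nr)
f=(fl+fr)/2;n=(nl+nr)/2; d=f-n; print("len",np.linalg.norm(d),"w",np.linalg.norm(fl-fr),np.linalg.norm(nl-nr),"yaw",np.degrees(np.arctan2(d[1],d[0])),"mid",(f+n)/2)
f0=(P(301,49,0)+P(405,50,0))/2; print("if far edge at z0: len",np.linalg.norm((f0-n)[:2]),"mid",(f0+n)/2)
print("handle far end",P(350,183,.075),P(350,207,.075))
```

```text
[ 0.47386836 -0.27185633  0.39529154]
[ 0.45442973 -0.27977529  0.026     ] [ 0.46501345 -0.30012058  0.026     ] [ 0.35213562 -0.33118984  0.026     ] [ 0.36268803 -0.3526867   0.026     ]
len 0.11476185168480038 w 0.022933514231880406 0.023947198740648486 yaw 26.93812143018018 mid [ 0.40856671 -0.3159431   0.026     ]
if far edge at z0: len 0.11329894325878904 mid [ 0.4080687  -0.31657997  0.013     ]
handle far end [ 0.43899576 -0.29912197  0.075     ] [ 0.43486396 -0.30135731  0.075     ]
```

```bash
python3 -c "
from h import *
plan([.4083,-.3160,.047],26.9)"
```

```text
t 2.05 pos [ 0.3996 -0.3109  0.2202] F [ 0.1 -0.3 -0.3] open 0.0394
shift [0.0085, -0.0053, 0.1732] turn [0.02, -0.01, 1.07] dist 0.173
```

```bash
python3 -m pendant '[[[0.004,-0.003,0.025],[0,0,0.5]],[[0.0085,-0.005,0.055],[0,0,1.1]],[[0.0085,-0.005,0.085],[0,0,1.1]],[[0.0085,-0.005,0.11],[0,0,1.1]],[[0.0085,-0.005,0.13],[0,0,1.1]],[[0.0085,-0.005,0.145],[0,0,1.1]],[[0.0085,-0.005,0.157],[0,0,1.1]],[[0.0085,-0.005,0.166],[0,0,1.1]],[[0.0085,-0.005,0.173],[0,0,1.1]],[[0.0085,-0.005,0.173],[0,0,1.1]],[[0.0085,-0.005,0.173],[0,0,1.1]]]'
python3 - <<'E'
from h import *
c=cam("wrist"); cv2.imwrite("pics/w2.png",c["color"])
plan([.4083,-.3160,.047],26.9)
E
```

```text
t: 2.97
position: [0.4078, -0.3166, 0.0472]
eef_rot: [[0.451, -0.892, -0.0], [-0.892, -0.451, -0.0], [-0.0, 0.0, -1.0]]
wrist_force: [-0.4, -0.1, 0.1]
opening: 0.04
t 3.0167 pos [ 0.4081 -0.3166  0.0476] F [0.7 0.7 0.6] open 0.0397
shift [-0.0005, -0.0004, 0.0006] turn [-0.0, -0.04, -0.06] dist 0.001
```

View pics/w2.png

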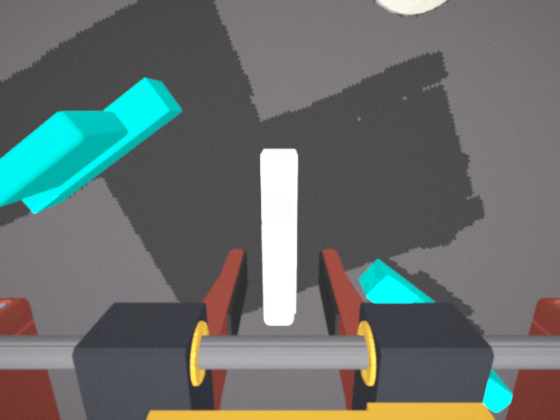

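The white handle stands between the finger tips (handle at about (280,270), tips at x 237 and 328). I close the gripper.

```bash
python3 -m pendant '[[[0,0,0],[0,0,0]],[[0,0,0],[0,0,0]],[[0,0,0],[0,0,0]],[[0,0,0],[0,0,0]],[[0,0,0],[0,0,0]],[[0,0,0],[0,0,0]]]' -1 30
python3 -m pendant '[[[0,0,-0.006],[0,0,0]],[[0,0,-0.02],[0,0,0]],[[0,0,-0.045],[0,0,0]],[[0,0,-0.07],[0,0,0]],[[0,0,-0.095],[0,0,0]],[[0,0,-0.11],[0,0,0]],[[0,0,-0.115],[0,0,0]],[[0,0,-0.115],[0,0,0]]]'
python3 - <<'E'
from h import *
c=cam("wrist"); cv2.imwrite("pics/w3.png",c["color"])
c=cam("side"); cv2.imwrite("pics/s3.png",cv2.resize(c["color"][120:300,260:460],None,fx=3,fy=3,interpolation=cv2.INTER_CUBIC))
E
```

```text
t: 3.52
position: [0.4083, -0.3167, 0.0479]
eef_rot: [[0.452, -0.892, 0.001], [-0.892, -0.452, -0.001], [0.001, -0.0, -1.0]]
wrist_force: [-0.6, 0.7, 3.2]
opening: 0.0158
t: 4.18
position: [0.4088, -0.317, 0.1642]
eef_rot: [[0.452, -0.892, 0.003], [-0.892, -0.452, -0.003], [0.004, -0.001, -1.0]]
wrist_force: [-0.4, -0.8, -1.5]
opening: 0.016
```

View pics/w3.png

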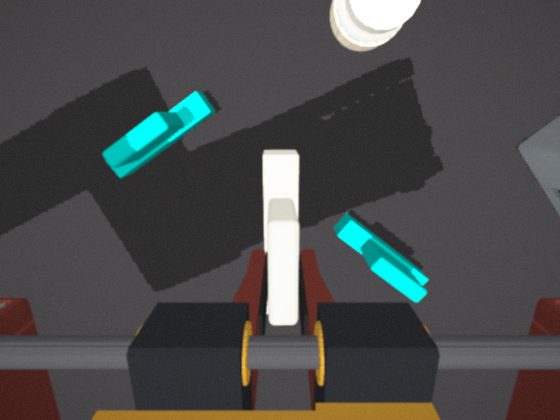

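View pics/s3.png

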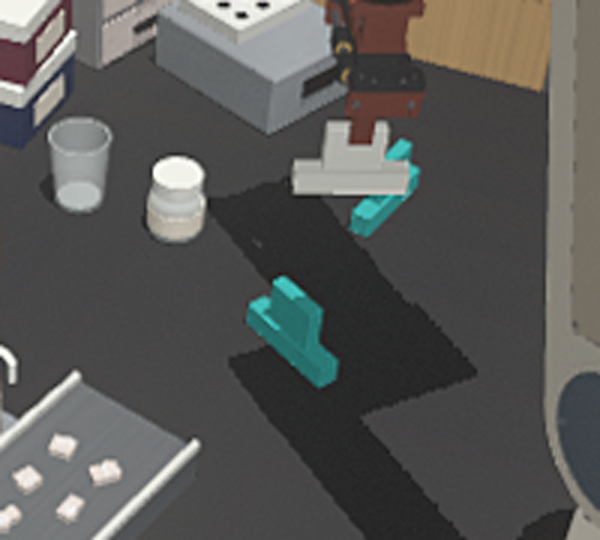

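```bash
python3 -c "
from h import *
print(st2w([0,-95,0.2*1000])) if 0 else None
p=st2w([-.005,-.10,.19]);print(p)
plan(p,-12)"
```

```text
[ 4.85378093e-01 -3.65201619e-04  1.90000000e-01]
t 4.2833 pos [ 0.4077 -0.3162  0.1622] F [-0.3 -0.1 -0.9] open 0.0159
shift [-0.2467, -0.2119, -0.0279] turn [0.01, -0.02, 38.85] dist 0.326
```

```bash
python3 -m pendant '[[[-0.015,-0.013,-0.01],[0,0,2]],[[-0.04,-0.034,-0.02],[0,0,6]],[[-0.07,-0.06,-0.028],[0,0,11]],[[-0.1,-0.086,-0.028],[0,0,16]],[[-0.13,-0.112,-0.028],[0,0,21]],[[-0.16,-0.138,-0.028],[0,0,26]],[[-0.19,-0.163,-0.028],[0,0,31]],[[-0.215,-0.185,-0.028],[0,0,35]],[[-0.235,-0.202,-0.028],[0,0,37.5]],[[-0.247,-0.212,-0.028],[0,0,38.9]],[[-0.247,-0.212,-0.028],[0,0,38.9]],[[-0.247,-0.212,-0.028],[0,0,38.9]]]'
python3 - <<'E'
from h import *
c=cam("wrist"); cv2.imwrite("pics/w4.png",c["color"]); plan(st2w([-.005,-.10,.19]),-12)
import pickle; pickle.dump(c,open("w4.pkl","wb"))
E
```

```text
t: 5.28
position: [0.4844, 0.0005, 0.1887]
eef_rot: [[-0.206, -0.979, -0.003], [-0.979, 0.206, -0.0], [0.001, 0.003, -1.0]]
wrist_force: [0.2, -0.7, -1.1]
opening: 0.0155
t 5.3333 pos [ 4.844e-01 -2.000e-04  1.889e-01] F [ 0.8  0.7 -1.2] open 0.0158
shift [-0.0, -0.001, -0.0011] turn [0.14, -0.06, 0.04] dist 0.001
```

View pics/w4.png

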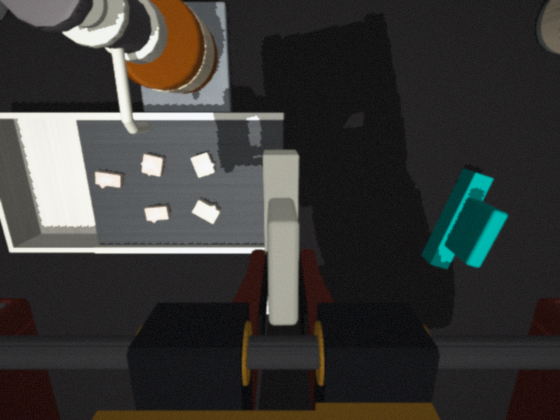

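Run:
```python
from h import *
im=cv2.imread("pics/w4.png")[95:265,70:300]; im=cv2.convertScaleAbs(im,alpha=1.8); cv2.imwrite("pics/w4c.png",cv2.resize(im,None,fx=3.4,fy=3.4,interpolation=cv2.INTER_CUBIC))
```

```text
(no output)
```

View pics/w4c.png

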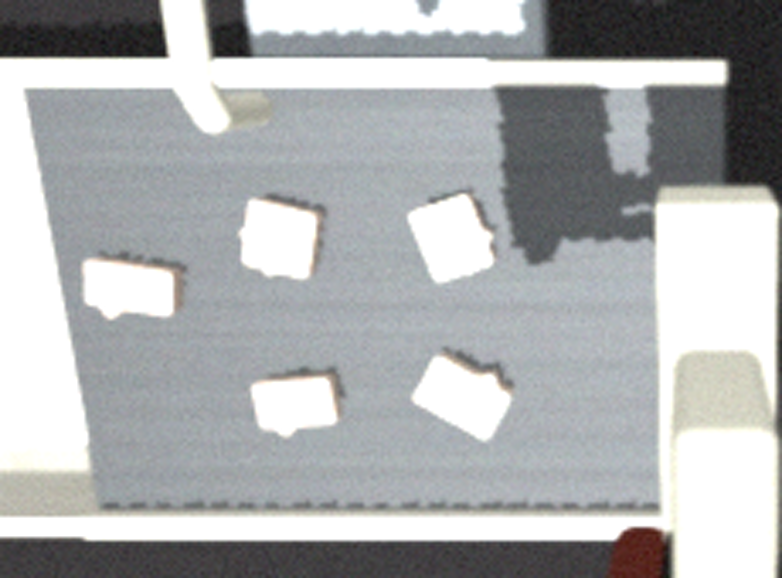

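Run:
```python
from h import *
import pickle
from scipy.optimize import least_squares
c=pickle.load(open("w4.pkl","rb"))
U=lambda a,b:np.array([70+a/3.4,95+b/3.4])
obs=[(U(727,61),(.071,-.1,.048)),(U(727,88),(.065,-.1,.048)),(U(26,89),(.065,.1,.04)),(U(99,508),(-.065,.1,.04))]
f=lambda p:np.concatenate([proj(c,st2w(q,p))-uv for uv,q in obs])
r=least_squares(f,ST,x_scale=.1); print(r.x,np.degrees(r.x[2]),f(r.x).reshape(-1,2).round(1))
for a,b in ((131,287),(281,238),(451,238),(462,396),(295,403)):
    print(w2st(atz(c,*U(a,b),.048),r.x).round(4))
print("foot far", [w2st(atz(c,*U(a,190),.188-.048+.0),r.x).round(4) for a in (658,775)])
```

```text
[ 0.51364864  0.09373735 -0.20540988] -11.769118937197966 [[ 1.   0.6]
 [ 1.  -0.6]
 [-2.  -0.7]
 [ 0.   1.4]]
[0.0093 0.0737 0.048 ]
[0.0234 0.0285 0.048 ]
[ 0.0233 -0.0201  0.048 ]
[-0.0241 -0.0198  0.048 ]
[-0.0261  0.0304  0.048 ]
foot far [array([ 0.0478, -0.0847,  0.14  ]), array([ 0.0477, -0.1082,  0.14  ])]
```

```bash
sed -i 's/^ST=.*/ST=np.array([0.5125,0.0950,np.radians(-11.9)])/' h.py; python3 -c "
from h import *
plan(st2w([-.002,-.078,.0895]),-11.9)
print(w2st(status.observe()['position']))"
```

```text
t 5.3333 pos [ 4.844e-01 -2.000e-04  1.889e-01] F [ 0.8  0.7 -1.2] open 0.0158
shift [-0.0211, -0.0061, 0.0994] turn [0.14, -0.06, -0.06] dist 0.102
[-0.00784763 -0.09894804  0.18894942]
```

```bash
python3 -m pendant '[[[-0.007,-0.002,0.01],[0,0,0]],[[-0.016,-0.005,0.03],[0,0,0]],[[-0.021,-0.006,0.05],[0,0,0]],[[-0.021,-0.006,0.066],[0,0,0]],[[-0.021,-0.006,0.078],[0,0,0]],[[-0.021,-0.006,0.086],[0,0,0]],[[-0.021,-0.006,0.092],[0,0,0]],[[-0.021,-0.006,0.096],[0,0,0]],[[-0.021,-0.006,0.099],[0,0,0]],[[-0.021,-0.006,0.099],[0,0,0]]]'
python3 - <<'E'
from h import *
c=cam("wrist"); cv2.imwrite("pics/w5.png",c["color"]); plan(st2w([-.002,-.078,.0895]),-11.9); print(w2st(status.observe()['position']))
E
```

```text
t: 6.17
position: [0.4944, 0.0188, 0.0897]
eef_rot: [[-0.208, -0.978, -0.003], [-0.978, 0.208, -0.001], [0.001, 0.003, -1.0]]
wrist_force: [0.3, -0.1, -1.5]
opening: 0.0156
t 6.2167 pos [0.4945 0.0189 0.09  ] F [ 0.1 -0.  -1.6] open 0.0158
shift [-0.0002, 0.0001, 0.0005] turn [0.12, -0.06, -0.07] dist 0.001
[-0.00189296 -0.07817172  0.09003735]
```

View pics/w5.png

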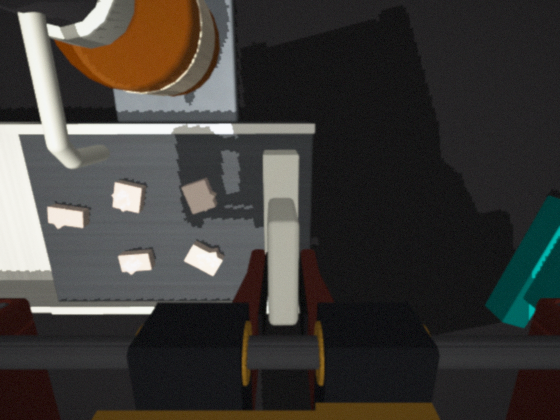

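```bash
python3 -m pendant '[[[-0.004,0,0.0004],[0,0,0]],[[-0.011,0,0.0008],[0,0,0]],[[-0.020,0,0.0008],[0,0,0]],[[-0.029,0,0.0008],[0,0,0]],[[-0.038,0,0.0008],[0,0,0]],[[-0.047,0,0.0008],[0,0,0]],[[-0.056,0,0.0008],[0,0,0]],[[-0.065,0,0.0008],[0,0,0]],[[-0.074,0,0.0008],[0,0,0]],[[-0.083,0,0.0008],[0,0,0]],[[-0.090,0,0.0008],[0,0,0]],[[-0.095,0,0.0008],[0,0,0]]]'
python3 - <<'E'
from h import *
c=cam("wrist"); cv2.imwrite("pics/w6.png",c["color"]); plan(st2w([-.002,.12,.0895]),-11.9); print(w2st(status.observe()['position']))
E
```

```text
t: 7.22
position: [0.5145, 0.1128, 0.0891]
eef_rot: [[-0.207, -0.978, -0.002], [-0.978, 0.207, -0.001], [0.001, 0.002, -1.0]]
wrist_force: [-0.9, -1.6, -0.3]
opening: 0.0159
t 7.2667 pos [0.5147 0.1132 0.0892] F [-0.3  0.5 -1.1] open 0.0159
shift [-0.1017, 0.0004, -0.0004] turn [0.11, -0.03, -0.04] dist 0.102
[-0.0016322   0.01825657  0.0891583 ]
```

View pics/w6.png

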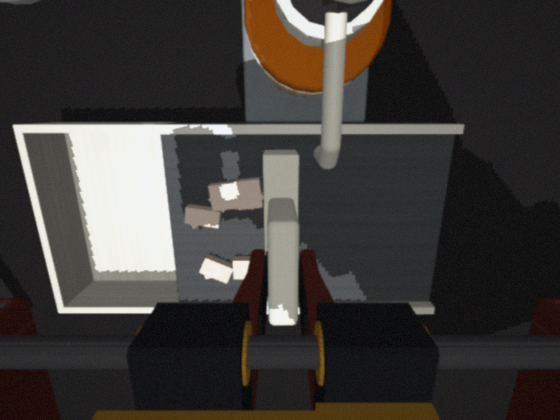

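Five chips are gathered ahead of the foot, at (203,215), (222,195), (250,192), (216,268) and (242,267). None are behind it. I continue off the end.

```bash
python3 -m pendant '[[[-0.004,0,0],[0,0,0]],[[-0.011,0,0],[0,0,0]],[[-0.020,0,0],[0,0,0]],[[-0.029,0,0],[0,0,0]],[[-0.038,0,0],[0,0,0]],[[-0.047,0,0],[0,0,0]],[[-0.056,0,0],[0,0,0]],[[-0.065,0,0],[0,0,0]],[[-0.074,0,0],[0,0,0]],[[-0.083,0,0],[0,0,0]],[[-0.092,0,0],[0,0,0]],[[-0.099,0,0],[0,0,0]]]'
python3 -m pendant '[[[-0.004,0,0],[0,0,0]],[[-0.006,0,0],[0,0,0]],[[-0.006,0,0],[0,0,0]],[[-0.006,0,0],[0,0,0]]]'
python3 - <<'E'
from h import *
c=cam("wrist"); cv2.imwrite("pics/w7.png",c["color"]); print(w2st(status.observe()['position']))
c=cam("side"); cv2.imwrite("pics/s7.png",cv2.resize(c["color"][170:350,180:380],None,fx=3,fy=3,interpolation=cv2.INTER_CUBIC))
E
```

```text
t: 8.27
position: [0.5354, 0.2112, 0.0891]
eef_rot: [[-0.207, -0.978, -0.002], [-0.978, 0.207, -0.0], [0.0, 0.002, -1.0]]
wrist_force: [0.4, 0.4, -1.5]
opening: 0.0158
t: 8.6
position: [0.5365, 0.2169, 0.089]
eef_rot: [[-0.207, -0.978, -0.002], [-0.978, 0.207, -0.0], [0.001, 0.002, -1.0]]
wrist_force: [-0.5, -0.5, -1.5]
opening: 0.0159
[-0.00162409  0.12404278  0.08904826]
```

View pics/w7.png

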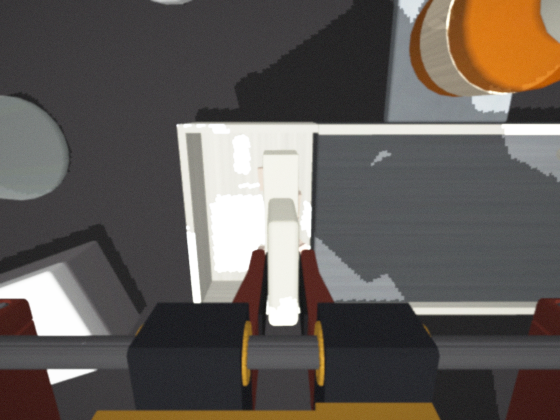

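View pics/s7.png

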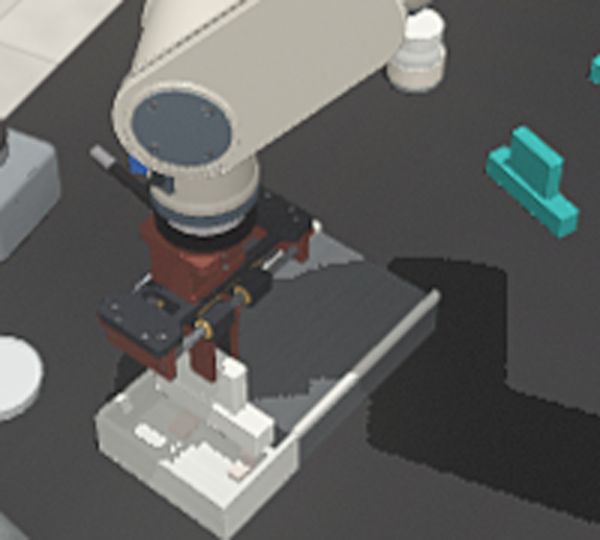

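```bash
python3 -m pendant '[[[0,0,-0.01],[0,0,0]],[[0.002,0.004,-0.03],[0,0,0]],[[0.004,0.01,-0.055],[0,0,0]],[[0.02,0.016,-0.08],[0,0,0]],[[0.045,0.025,-0.095],[0,0,0]],[[0.07,0.03,-0.1],[0,0,0]],[[0.1,0.035,-0.1],[0,0,0]],[[0.13,0.04,-0.1],[0,0,0]],[[0.15,0.04,-0.1],[0,0,0]],[[0.16,0.04,-0.1],[0,0,0]],[[0.16,0.04,-0.1],[0,0,0]]]'
python3 - <<'E'
from h import *
c=cam("side"); cv2.imwrite("pics/s8.png",cv2.resize(c["color"][220:350,180:340],None,fx=4.5,fy=4.5,interpolation=cv2.INTER_CUBIC))
c=cam("wrist"); cv2.imwrite("pics/w8.png",c["color"])
plan([.4083,-.3160,.14],26.9)
E
```

```text
t: 9.62
position: [0.4643, 0.0669, 0.1899]
eef_rot: [[-0.209, -0.978, -0.001], [-0.978, 0.209, -0.0], [0.001, 0.001, -1.0]]
wrist_force: [-1.2, -0.1, -1.1]
opening: 0.0157
t 9.7167 pos [0.4652 0.0686 0.1898] F [ 0.5  0.3 -2. ] open 0.0161
shift [0.388, -0.0245, 0.0497] turn [0.04, 0.02, -38.91] dist 0.392
```

View pics/s8.png

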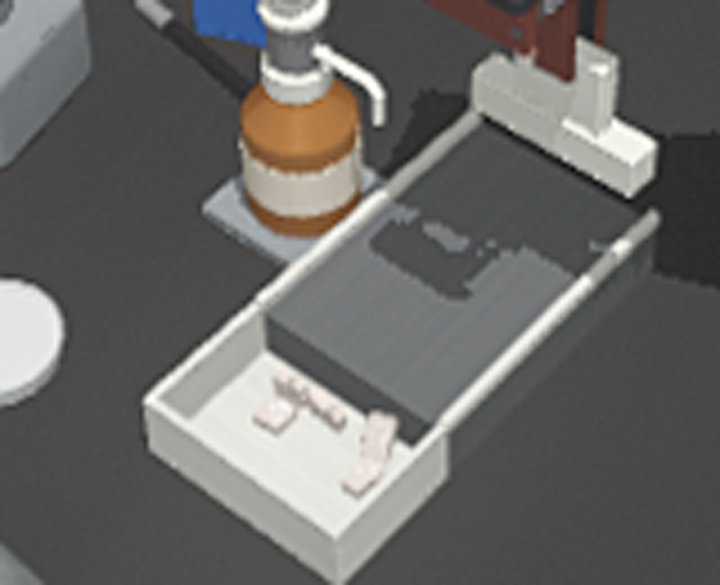

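View pics/w8.png

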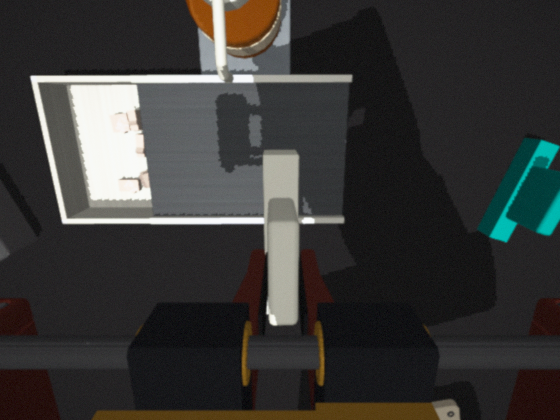

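The plate is clear and all five chips are in the trough. In the side crop they are at (275,412), (290,383), (325,408), (378,435) and (360,480). I now return the scraper to its old place.

```bash
python3 -m pendant '[[[0.015,0,0],[0,0,-2]],[[0.045,-0.003,0],[0,0,-6]],[[0.08,-0.005,0],[0,0,-10]],[[0.115,-0.007,0],[0,0,-14]],[[0.15,-0.01,0],[0,0,-18]],[[0.185,-0.012,0],[0,0,-22]],[[0.22,-0.014,0],[0,0,-26]],[[0.255,-0.016,0],[0,0,-30]],[[0.29,-0.018,0],[0,0,-34]],[[0.325,-0.02,0],[0,0,-37]],[[0.355,-0.022,0],[0,0,-38.9]],[[0.375,-0.024,0],[0,0,-38.9]]]'
python3 -c "
from h import *
plan([.4083,-.3160,.0485],26.9)"
```

```text
t: 10.72
position: [0.4115, -0.3053, 0.1898]
eef_rot: [[0.454, -0.891, -0.0], [-0.891, -0.454, -0.0], [0.0, 0.0, -1.0]]
wrist_force: [0.4, -0.1, -1.3]
opening: 0.0158
t 10.7167 pos [ 0.4115 -0.3053  0.1898] F [ 0.4 -0.1 -1.3] open 0.0158
shift [0.008, 0.0076, 0.1413] turn [0.02, -0.02, 0.08] dist 0.142
```

```bash
python3 -m pendant '[[[0.005,0.005,0.01],[0,0,0]],[[0.008,0.0075,0.035],[0,0,0]],[[0.008,0.0075,0.065],[0,0,0]],[[0.008,0.0075,0.09],[0,0,0]],[[0.008,0.0075,0.11],[0,0,0]],[[0.008,0.0075,0.123],[0,0,0]],[[0.008,0.0075,0.131],[0,0,0]],[[0.008,0.0075,0.136],[0,0,0]],[[0.008,0.0075,0.139],[0,0,0]],[[0.008,0.0075,0.141],[0,0,0]],[[0.008,0.0075,0.1415],[0,0,0]],[[0.008,0.0075,0.1415],[0,0,0]]]'
python3 -c "
from h import *
plan([.4083,-.3160,.048],26.9)"
```

```text
t: 11.72
position: [0.4089, -0.3162, 0.0489]
eef_rot: [[0.454, -0.891, 0.001], [-0.891, -0.454, -0.001], [0.001, -0.0, -1.0]]
wrist_force: [-0.2, 0.5, -1.4]
opening: 0.0159
t 11.7167 pos [ 0.4089 -0.3162  0.0489] F [-0.2  0.5 -1.4] open 0.0159
shift [-0.0004, 0.0004, 0.0009] turn [-0.02, -0.08, 0.08] dist 0.001
```

```bash
python3 -m pendant '[[[0,0,0.0006],[0,0,0]],[[0,0,0.0012],[0,0,0]],[[0,0,0.0015],[0,0,0]],[[0,0,0.0015],[0,0,0]]]'
python3 -m pendant '[[[0,0,0],[0,0,0]],[[0,0,0],[0,0,0]],[[0,0,0],[0,0,0]],[[0,0,0],[0,0,0]],[[0,0,0],[0,0,0]]]' -0.1
python3 -m pendant '[[[0,0,-0.005],[0,0,0]],[[0,0,-0.015],[0,0,0]],[[0,0,-0.03],[0,0,0]],[[0,0,-0.055],[0,0,0]],[[0,0,-0.085],[0,0,0]],[[0,0,-0.115],[0,0,0]],[[0,0,-0.15],[0,0,0]],[[0,0,-0.18],[0,0,0]],[[0,0,-0.2],[0,0,0]],[[0,0,-0.2],[0,0,0]]]'
python3 - <<'E'
from h import *
c=cam("wrist"); cv2.imwrite("pics/w9.png",c["color"])
c=cam("side"); cv2.imwrite("pics/s9.png",cv2.resize(c["color"][140:350,180:440],None,fx=2.8,fy=2.8,interpolation=cv2.INTER_CUBIC))
plan(st2w([.125,0,.28]),-11.9)
E
```

```text
t: 12.05
position: [0.4092, -0.3165, 0.0479]
eef_rot: [[0.454, -0.891, 0.002], [-0.891, -0.454, -0.002], [0.002, -0.001, -1.0]]
wrist_force: [-0.7, 0.3, 3.1]
opening: 0.016
t: 12.47
position: [0.4091, -0.3164, 0.0478]
eef_rot: [[0.454, -0.891, 0.002], [-0.891, -0.454, -0.002], [0.002, -0.001, -1.0]]
wrist_force: [0.3, 0.5, -0.2]
opening: 0.0392
t: 13.3
position: [0.4109, -0.3177, 0.2535]
eef_rot: [[0.454, -0.891, 0.009], [-0.891, -0.454, -0.007], [0.01, -0.004, -1.0]]
wrist_force: [0.5, 0.6, 0.4]
opening: 0.0394
t 13.4 pos [ 0.409  -0.3162  0.249 ] F [-1.5  0.8 -1.5] open 0.0398
shift [-0.241, -0.3762, -0.0315] turn [-0.17, -0.21, 38.87] dist 0.448
```

View pics/w9.png

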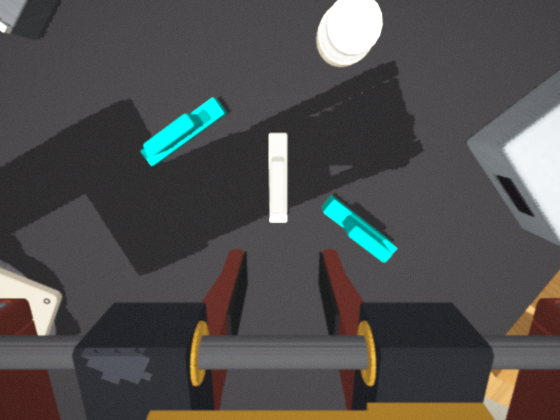

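View pics/s9.png

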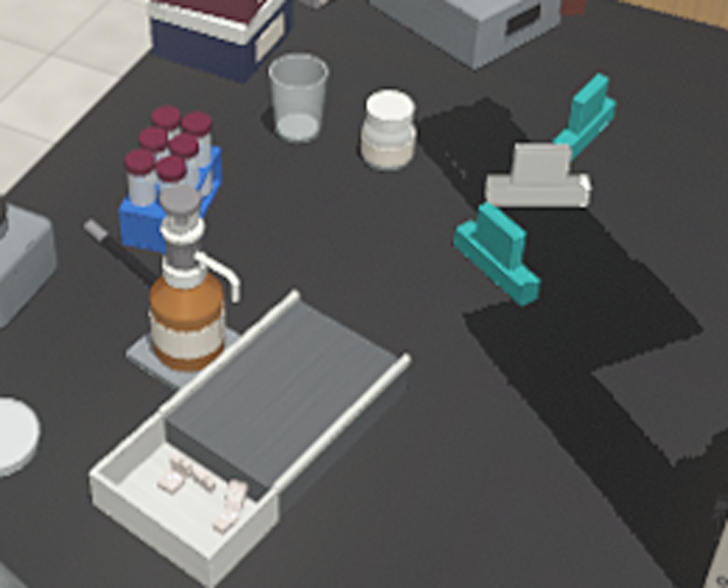

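The scraper stands upright at its old spot (wrist (278,178)), unmoved look-alikes beside it, and five chips show in the trough. Now I measure the plunger from the wrist camera.

```bash
python3 -c "
from h import *
print(st2w([.125,0,.212]));plan(st2w([.055,0,.29]),-11.9)"
```

```text
[0.63481362 0.06922448 0.212     ]
t 13.4 pos [ 0.409  -0.3162  0.249 ] F [-1.5  0.8 -1.5] open 0.0398
shift [-0.2848, -0.3217, -0.0418] turn [-0.17, -0.21, 38.87] dist 0.432
```

```bash
python3 -m pendant '[[[-0.015,-0.017,-0.02],[0,0,2]],[[-0.04,-0.045,-0.042],[0,0,6]],[[-0.067,-0.076,-0.042],[0,0,10]],[[-0.095,-0.107,-0.042],[0,0,14]],[[-0.123,-0.139,-0.042],[0,0,18]],[[-0.151,-0.17,-0.042],[0,0,22]],[[-0.179,-0.202,-0.042],[0,0,26]],[[-0.207,-0.234,-0.042],[0,0,30]],[[-0.235,-0.265,-0.042],[0,0,34]],[[-0.26,-0.294,-0.042],[0,0,37]],[[-0.275,-0.311,-0.042],[0,0,38.9]],[[-0.285,-0.322,-0.042],[-0.2,-0.2,38.9]]]' -1 30
python3 - <<'E'
from h import *
for i in range(4): c=cam("wrist")
cv2.imwrite("pics/w10.png",c["color"])
import pickle; pickle.dump(c,open("w10.pkl","wb"))
s=status.observe();print(s["position"],s["eef_rot"].round(4),s["wrist_force"],s["qd"].round(4))
print(proj(c,st2w([.125,0,.212])))
E
```

```text
t: 14.4
position: [0.5661, 0.0867, 0.2882]
eef_rot: [[-0.205, -0.979, -0.004], [-0.979, 0.205, -0.0], [0.001, 0.004, -1.0]]
wrist_force: [0.5, -1.0, -0.3]
opening: 0.0003
[0.56565695 0.083142   0.28908735] [[-2.056e-01 -9.786e-01 -2.900e-03]
 [-9.786e-01  2.056e-01 -9.000e-04]
 [ 1.500e-03  2.600e-03 -1.000e+00]] [ 0.49685487 -0.31579082 -0.19208511] [-0.0229 -0.0157  0.0044 -0.      0.0012  0.0045]
[282.58279597 128.47485655]
```

View pics/w10.png

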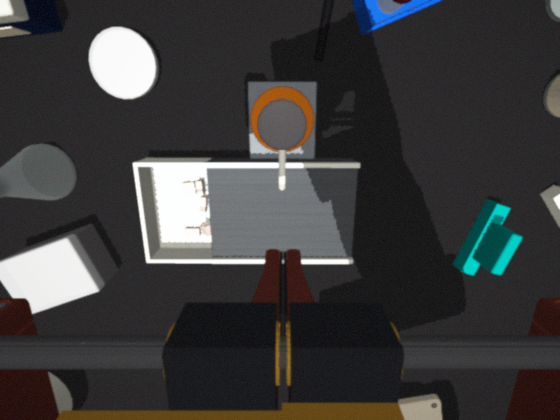

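Run:
```python
from h import *
import pickle
c=pickle.load(open("w10.pkl","rb"))
im=cv2.imread("pics/w10.png")[70:170,230:340]; cv2.imwrite("pics/w10c.png",cv2.resize(cv2.convertScaleAbs(im,alpha=1.5),None,fx=6,fy=6,interpolation=cv2.INTER_CUBIC))
```

```text
(no output)
```

View pics/w10c.png

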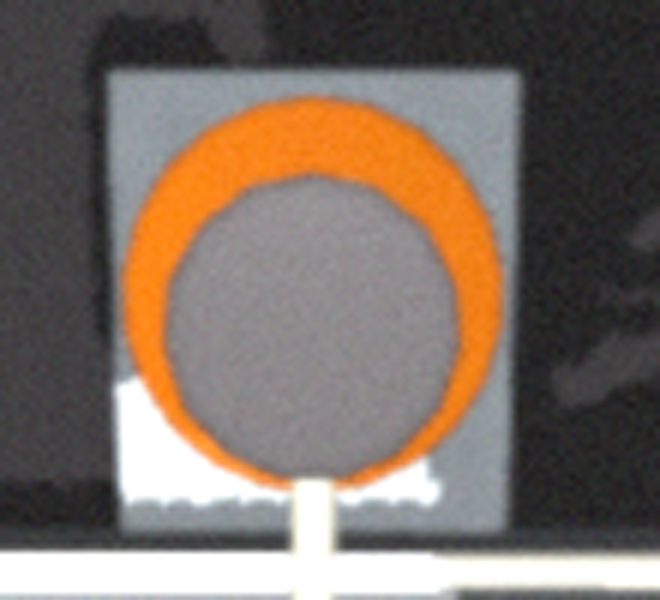

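Run:
```python
from h import *
import pickle
c=pickle.load(open("w10.pkl","rb")); p=atz(c,282,124.9,.212); print(p,w2st(p))
plan([p[0]-.001,p[1],.24],-11.9)
```

```text
[0.63744027 0.0691219  0.212     ] [0.12759135 0.00044125 0.212     ]
t 14.6 pos [0.5657 0.0831 0.2891] F [ 0.5 -0.3 -0.2] open 0.0005
shift [-0.0009, -0.0723, 0.0489] turn [0.15, -0.09, 0.03] dist 0.087
```

```bash
python3 -m pendant '[[[0,-0.01,0],[0,0,0]],[[0,-0.03,0],[0,0,0]],[[0,-0.05,0],[0,0,0]],[[0,-0.065,0.005],[0,0,0]],[[-0.001,-0.0725,0.015],[0,0,0]],[[-0.001,-0.0725,0.028],[0,0,0]],[[-0.001,-0.0725,0.04],[0,0,0]],[[-0.001,-0.0725,0.048],[0,0,0]],[[-0.001,-0.0725,0.053],[0,0,0]],[[-0.001,-0.0725,0.053],[0,0,0]],[[-0.001,-0.0725,0.053],[0,0,0]]]'
python3 - <<'E'
from h import *
for i in range(6):
    c=cam("wrist"); s=status.observe(); print(s["position"].round(5),s["wrist_force"].round(2))
cv2.imwrite("pics/w11.png",c["color"])
c=cam("side"); cv2.imwrite("pics/s11.png",cv2.resize(c["color"][130:330,180:380],None,fx=3,fy=3,interpolation=cv2.INTER_CUBIC))
E
```

```text
t: 15.52
position: [0.6363, 0.0693, 0.2358]
eef_rot: [[-0.205, -0.979, -0.003], [-0.979, 0.205, -0.001], [0.002, 0.003, -1.0]]
wrist_force: [1.0, 0.8, 0.6]
opening: 0.0007
[0.63667 0.06941 0.23636] [-0.29 -0.25 -0.1 ]
[0.63691 0.06941 0.23663] [ 0.77 -0.98  0.26]
[0.637   0.0694  0.23674] [ 0.28 -0.33  0.66]
[0.637   0.06937 0.23671] [-0.89  0.24  0.83]
[0.63697 0.06934 0.23662] [0.33 0.17 1.18]
[0.63693 0.06926 0.23652] [-0.91 -0.52  0.07]
```

View pics/w11.png

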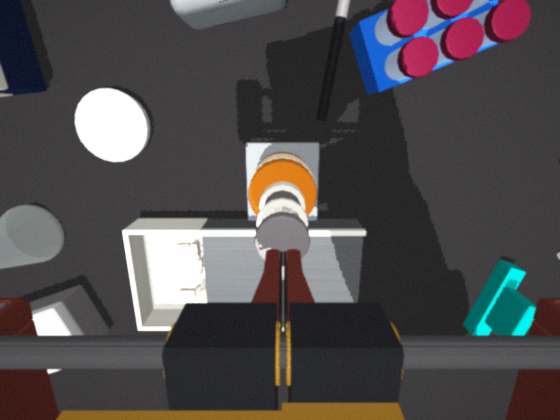

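View pics/s11.png

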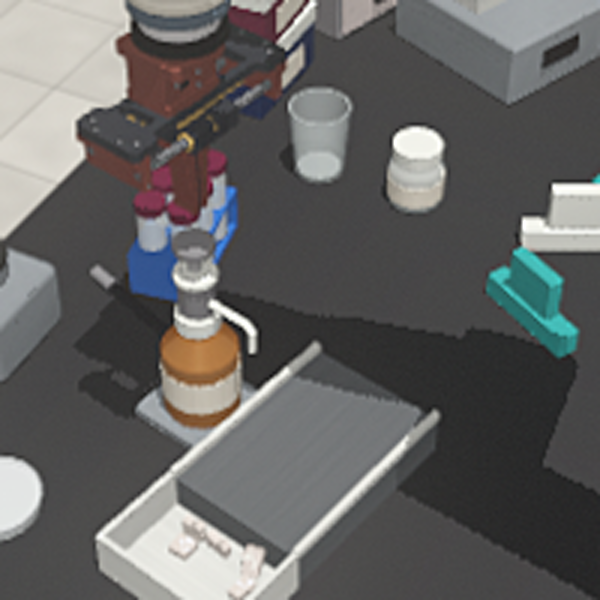

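Run:
```python
from h import *
c=cam("wrist"); print(proj(c,np.array([[.6369,.0693,.212],[.6374,.0691,.212],[.6369,.0693,.2255]])))
im=c["color"][190:280,230:340]; cv2.imwrite("pics/w12c.png",cv2.resize(cv2.convertScaleAbs(im,alpha=1.5),None,fx=6,fy=6,interpolation=cv2.INTER_CUBIC))
```

```text
[[282.11950034 242.80502308]
 [282.25960501 242.06339955]
 [282.14373652 251.25954504]]
```

View pics/w12c.png

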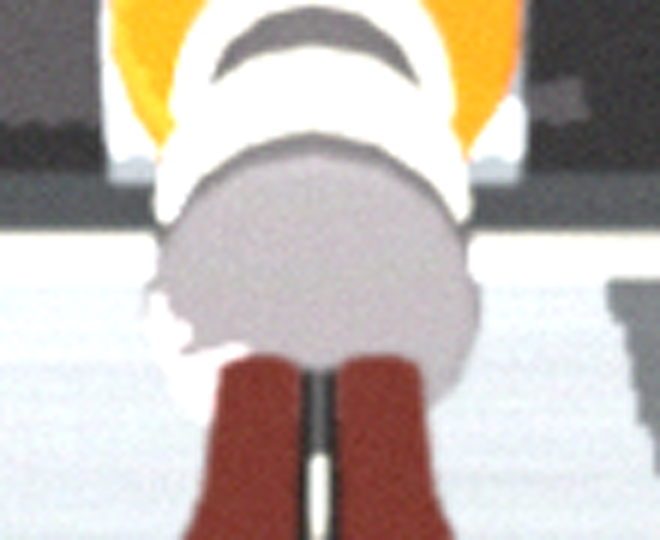

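```bash
python3 -m pendant '[[[0,0,0.004],[0,0,0]],[[0,0,0.008],[0,0,0]],[[0,0,0.012],[0,0,0]],[[0,0,0.015],[0,0,0]],[[0,0,0.018],[0,0,0]],[[0,0,0.021],[0,0,0]],[[0,0,0.023],[0,0,0]],[[0,0,0.023],[0,0,0]]]'
python3 - <<'E'
from h import *
z=[];F=[]
for i in range(6):
    c=cam("wrist"); s=status.observe(); z.append(s["position"]);F.append(s["wrist_force"])
print(np.round(z,5)[:,2],np.round(F,2)[:,2],np.mean(z,0),np.mean(F,0))
E
```

```text
t: 16.58
position: [0.6365, 0.0692, 0.2126]
eef_rot: [[-0.205, -0.979, -0.003], [-0.979, 0.206, -0.001], [0.002, 0.003, -1.0]]
wrist_force: [-0.5, 0.1, 0.4]
opening: 0.0006
[0.21295 0.21324 0.21338 0.21347 0.21354 0.21351] [-0.36 -0.3  -0.29  0.51  0.08  0.23] [0.63684334 0.06922531 0.21334839] [-0.22102503  0.03359954 -0.02167773]
```

Run:
```python
from h import *
c=cam("side"); a=cv2.resize(c["color"][170:250,200:300],None,fx=6,fy=6,interpolation=cv2.INTER_CUBIC); cv2.imwrite("pics/s13.png",a)
c=cam("wrist"); im=c["color"][190:280,230:340]; cv2.imwrite("pics/w13c.png",cv2.resize(cv2.convertScaleAbs(im,alpha=1.5),None,fx=6,fy=6,interpolation=cv2.INTER_CUBIC))
```

```text
(no output)
```

View pics/s13.png

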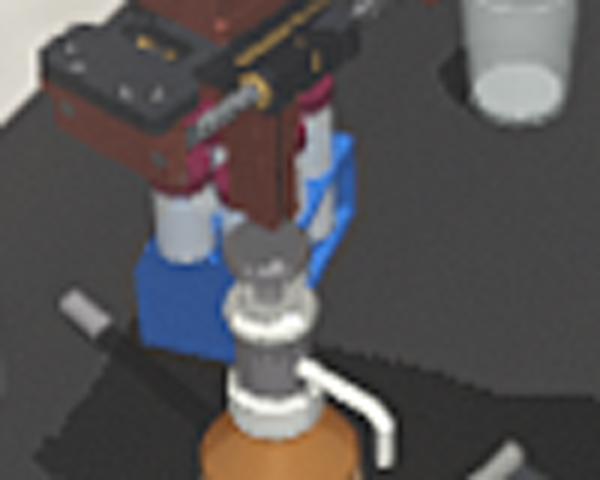

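View pics/w13c.png

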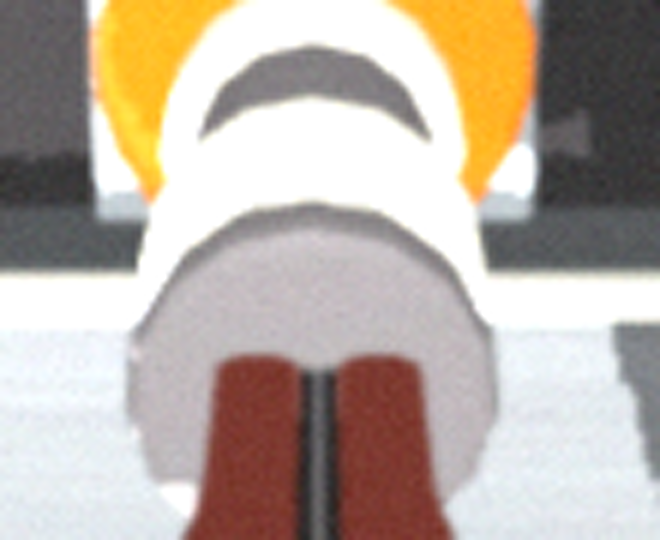

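Run:
```python
from h import *
c=cam("side"); s=status.observe(); p=s["position"]
q=lambda P:((proj(c,P)-[200,170])*6).round(1)
print(p, "tip",q(p-[0,0,.011]),"tcp xy at .212",q([p[0],p[1],.212]))
for z in (.212,.205,.2,.198): print(z,q([.6364,.0691,z]), "rim +-x", q([.6364+.019,.0691,z]),q([.6364-.019,.0691,z]))
w=cam("wrist")
R=s["eef_rot"]
for z in (.212,.205,.2,.198):
    print(z,((proj(w,np.array([[.6369,.0693,z],[.6369,.0693,z]+R[:,0]*.019,[.6369,.0693,z]-R[:,0]*.019,[.6369,.0693,z]-R[:,1]*.019]))-[230,190])*6).round().tolist())
```

```text
[0.63682959 0.06920743 0.21342623] tip [263.3 251.9] tcp xy at .212 [262.3 235. ]
0.212 [263.3 235.1] rim +-x [224.7 221.6] [302.3 248.7]
0.205 [264.  247.5] rim +-x [225.5 234. ] [302.9 261.2]
0.2 [264.6 256.3] rim +-x [226.2 242.8] [303.4 270. ]
0.198 [264.8 259.8] rim +-x [226.4 246.3] [303.5 273.5]
0.212 [[312.0, 407.0], [504.0, 407.0], [121.0, 407.0], [312.0, 227.0]]
0.205 [[312.0, 377.0], [497.0, 377.0], [127.0, 377.0], [312.0, 203.0]]
0.2 [[312.0, 357.0], [493.0, 357.0], [131.0, 357.0], [312.0, 186.0]]
0.198 [[312.0, 350.0], [491.0, 349.0], [133.0, 350.0], [312.0, 180.0]]
```

Run:
```python
from h import *
s=status.observe(); w=cam("wrist"); c=cam("side"); R=s["eef_rot"];p=s["position"]
for t in ((0,-.01,.011),(0,0,.011),(0,0,0.003),(0,-.01,-.001),(.0135,0.01,.011),(-.0135,.01,.011),(-.0135,-.01,.011)):
    P=p+R@np.array(t); print(t,proj(w,P).round(1),((proj(c,P)-[200,170])*6).round())
```

```text
(0, -0.01, 0.011) [282.2 236.3] [246. 242.]
(0, 0, 0.011) [282.2 251.2] [263. 252.]
(0, 0, 0.003) [282.2 256.8] [262. 238.]
(0, -0.01, -0.001) [282.2 243.9] [244. 221.]
(0.0135, 0.01, 0.011) [303.6 265.8] [302. 245.]
(-0.0135, 0.01, 0.011) [260.9 265.8] [260. 278.]
(-0.0135, -0.01, 0.011) [260.2 236.3] [225. 259.]
```

```bash
cat > rd.py <<'E'
from h import *
import sys
z=[];F=[]
for i in range(int(sys.argv[1]) if len(sys.argv)>1 else 3):
    c=cam("wrist"); s=status.observe(); z.append(s["position"]);F.append(s["wrist_force"])
print(s["t"],np.round(z,5)[:,2],np.round(F,2)[:,2],np.mean(z,0).round(4),np.mean(F,0).round(2))
E
python3 -m pendant '[[[0,0,0.001],[0,0,0]],[[0,0,0.002],[0,0,0]],[[0,0,0.003],[0,0,0]],[[0,0,0.003],[0,0,0]]]'
python3 rd.py
```

```text
t: 17.52
position: [0.6366, 0.0692, 0.21]
eef_rot: [[-0.206, -0.979, -0.003], [-0.979, 0.206, -0.001], [0.001, 0.002, -1.0]]
wrist_force: [-0.6, 0.4, -0.0]
opening: 0.0001
17.6667 [0.2101  0.21021 0.21028] [-0.7  -0.09 -0.04] [0.6367 0.0692 0.2102] [ 0.14  0.2  -0.27]
```

Run:
```python
from h import *
c=cam("side"); a=cv2.resize(c["color"][180:230,220:270],None,fx=7,fy=7,interpolation=cv2.INTER_CUBIC)
b=cv2.imread("pics/side0.png"); b=cv2.resize(b[180:230,220:270],None,fx=7,fy=7,interpolation=cv2.INTER_CUBIC)
cv2.imwrite("pics/s14.png",np.hstack([b,a]))
```

```text
(no output)
```

View pics/s14.png

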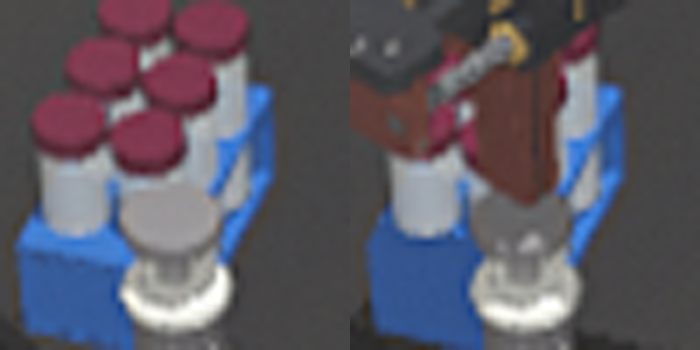

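```bash
python3 -m pendant '[[[0,0,0.001],[0,0,0]],[[0,0,0.002],[0,0,0]],[[0,0,0.003],[0,0,0]],[[0,0,0.003],[0,0,0]]]'
python3 rd.py 2
python3 - <<'E'
from h import *
c=cam("side"); a=cv2.resize(c["color"][180:230,220:270],None,fx=7,fy=7,interpolation=cv2.INTER_CUBIC)
b=cv2.imread("pics/side0.png"); b=cv2.resize(b[180:230,220:270],None,fx=7,fy=7,interpolation=cv2.INTER_CUBIC)
cv2.imwrite("pics/s15.png",np.hstack([b,a]))
c=cam("wrist"); im=c["color"][190:280,230:340]; cv2.imwrite("pics/w15c.png",cv2.resize(cv2.convertScaleAbs(im,alpha=1.5),None,fx=6,fy=6,interpolation=cv2.INTER_CUBIC))
E
```

```text
t: 18.05
position: [0.6366, 0.0692, 0.207]
eef_rot: [[-0.205, -0.979, -0.003], [-0.979, 0.206, -0.001], [0.001, 0.002, -1.0]]
wrist_force: [0.8, -0.3, -0.1]
opening: 0.0007
18.15 [0.20715 0.20721] [ 0.53 -1.1 ] [0.6367 0.0692 0.2072] [-0.13 -0.16 -0.29]
```

View pics/s15.png

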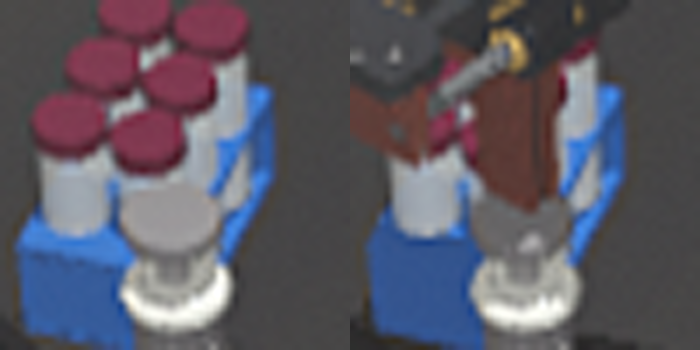

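View pics/w15c.png

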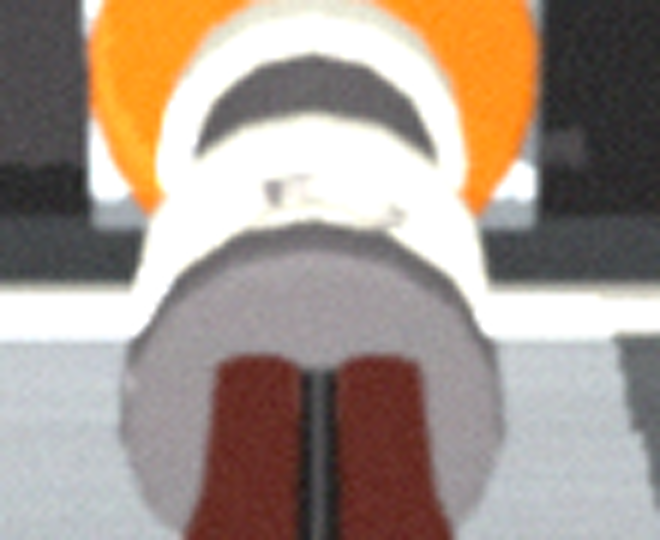

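```bash
python3 -m pendant '[[[0,0,0.001],[0,0,0]],[[0,0,0.002],[0,0,0]],[[0,0,0.003],[0,0,0]],[[0,0,0.003],[0,0,0]]]' | grep -E "posi|force"
python3 rd.py 2
python3 -m pendant '[[[0,0,0.001],[0,0,0]],[[0,0,0.002],[0,0,0]],[[0,0,0.003],[0,0,0]],[[0,0,0.003],[0,0,0]]]' | grep -E "posi|force"
python3 rd.py 2
```

```text
position: [0.6366, 0.0692, 0.204]
wrist_force: [-0.2, 0.1, 0.3]
18.6833 [0.20417 0.20425] [0.11 0.59] [0.6367 0.0692 0.2042] [-0.43 -0.38  0.35]
position: [0.6366, 0.0692, 0.2009]
wrist_force: [-0.2, -0.2, -0.2]
19.1167 [0.20106 0.20116] [ 0.24 -0.2 ] [0.6367 0.0692 0.2011] [ 0.53 -0.75  0.02]
```

Run:
```python
from h import *
c=cam("side"); a=cv2.resize(c["color"][180:230,220:270],None,fx=7,fy=7,interpolation=cv2.INTER_CUBIC)
b=cv2.imread("pics/side0.png"); b=cv2.resize(b[180:230,220:270],None,fx=7,fy=7,interpolation=cv2.INTER_CUBIC)
c=cam("top"); cv2.imwrite("pics/s16.png",np.hstack([b,a])); cv2.imwrite("pics/t16.png",cv2.resize(c["color"][150:250,200:330],None,fx=6,fy=6,interpolation=cv2.INTER_CUBIC))
c=cam("wrist"); im=c["color"][190:280,230:340]; cv2.imwrite("pics/w16c.png",cv2.resize(cv2.convertScaleAbs(im,alpha=1.5),None,fx=6,fy=6,interpolation=cv2.INTER_CUBIC))
```

```text
(no output)
```

View pics/s16.png

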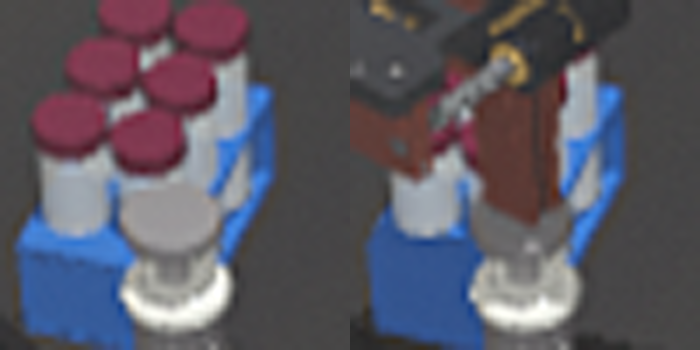

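View pics/w16c.png

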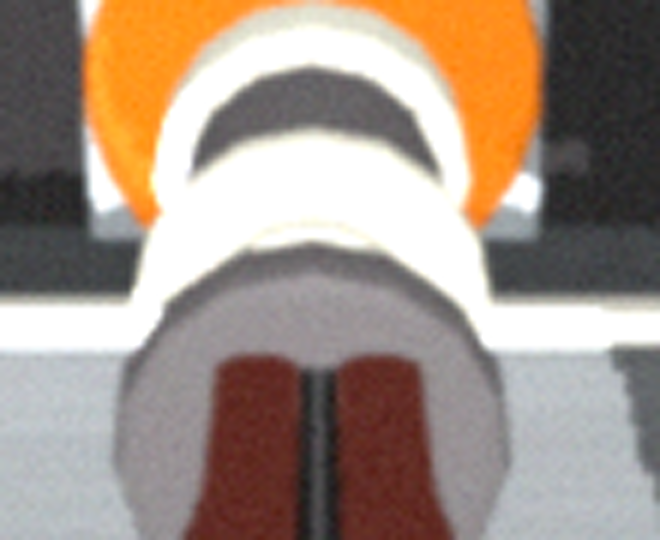

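View pics/t16.png

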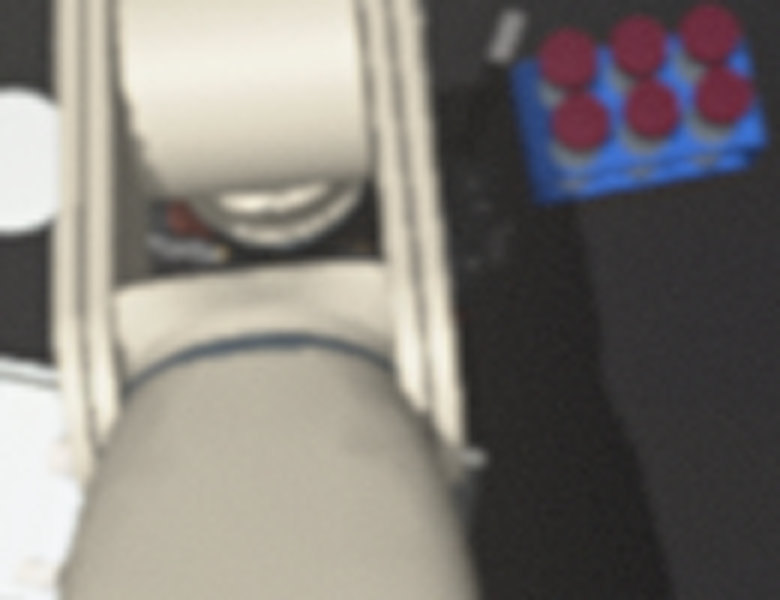

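```bash
for i in 1 2; do python3 -m pendant '[[[0,0,0.001],[0,0,0]],[[0,0,0.002],[0,0,0]],[[0,0,0.002],[0,0,0]]]' | grep -E "posi|force"
python3 rd.py 2; done
```

```text
position: [0.6367, 0.0692, 0.1991]
wrist_force: [-0.6, -0.5, 0.4]
19.6167 [0.1991  0.19919] [-0.65  0.06] [0.6367 0.0692 0.1991] [-0.39 -0.26 -0.3 ]
position: [0.6368, 0.0692, 0.1972]
wrist_force: [0.6, -0.1, 1.0]
19.9667 [0.19728 0.19733] [1.07 1.94] [0.6368 0.0692 0.1973] [0.34 0.1  1.5 ]
```

```bash
python3 -m pendant '[[[0,0,0.0015],[0,0,0]],[[0,0,0.003],[0,0,0]],[[0,0,0.0045],[0,0,0]],[[0,0,0.006],[0,0,0]],[[0,0,0.006],[0,0,0]]]' | grep -E "posi|force"
python3 rd.py 3
python3 - <<'E'
from h import *
c=cam("side"); a=cv2.resize(c["color"][180:230,220:270],None,fx=7,fy=7,interpolation=cv2.INTER_CUBIC)
b=cv2.imread("pics/side0.png"); b=cv2.resize(b[180:230,220:270],None,fx=7,fy=7,interpolation=cv2.INTER_CUBIC)
cv2.imwrite("pics/s17.png",np.hstack([b,a])); print(status.observe()["moment"])
E
```

```text
position: [0.6369, 0.0692, 0.1911]
wrist_force: [-0.1, 0.2, 3.1]
20.5333 [0.19123 0.19133 0.19138] [3.26 3.22 3.42] [0.6369 0.0692 0.1913] [-0.2  0.3  3.3]
[0.04930437 0.05857042 0.01211636]
```

View pics/s17.png

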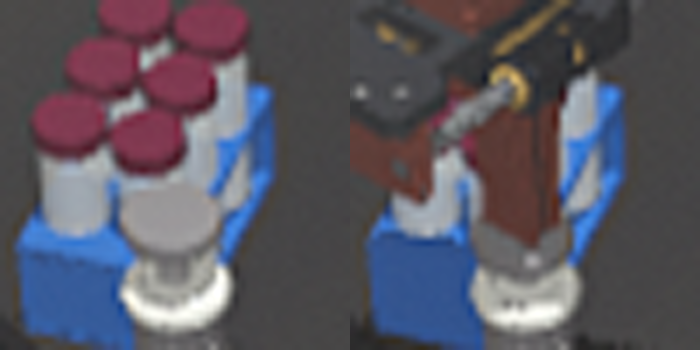

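```bash
python3 -m pendant '[[[0,0,0.0015],[0,0,0]],[[0,0,0.003],[0,0,0]],[[0,0,0.0045],[0,0,0]],[[0,0,0.0048],[0,0,0]]]' | grep -E "posi|force"
python3 rd.py 2
```

```text
position: [0.6369, 0.0692, 0.1864]
wrist_force: [-0.1, 0.6, 4.4]
21.0167 [0.18647 0.18655] [3.48 3.74] [0.6369 0.0692 0.1865] [-0.73  0.15  3.61]
```

```bash
python3 -m pendant '[[[0,0,0.0008],[0,0,0]],[[0,0,0.0016],[0,0,0]],[[0,0,0.0016],[0,0,0]]]' | grep -E "posi|force"
python3 rd.py 2
python3 -m pendant '[[[0,0,0.0004],[0,0,0]],[[0,0,0.0008],[0,0,0]],[[0,0,0.0008],[0,0,0]]]' | grep -E "posi|force"
python3 rd.py 2
```

```text
position: [0.6369, 0.0692, 0.185]
wrist_force: [-2.1, 0.5, 3.5]
21.3667 [0.18497 0.18502] [3.8  3.68] [0.6369 0.0692 0.185 ] [-0.99  0.15  3.74]
position: [0.637, 0.0692, 0.1848]
wrist_force: [-3.0, -0.5, 7.4]
21.7167 [0.18483 0.18483] [7.28 7.94] [0.637  0.0692 0.1848] [-2.25  0.09  7.61]
```

```bash
python3 rd.py 27
```

```text
23.0667 [0.18483 0.18482 0.18482 0.18481 0.18481 0.18482 0.18482 0.18482 0.18484
 0.18485 0.18484 0.18482 0.1848  0.18481 0.1848  0.18481 0.18481 0.18481
 0.18483 0.18482 0.18481 0.18479 0.18479 0.18482 0.1848  0.1848  0.18482] [8.04 7.87 8.25 8.25 6.95 7.89 7.35 7.77 7.72 8.27 7.68 7.7  7.2  7.73
 7.46 8.16 8.73 8.54 8.8  7.69 7.85 8.16 8.05 7.24 7.95 8.75 8.25] [0.637  0.0692 0.1848] [-2.47 -0.29  7.94]
```

```bash
python3 -m pendant '[[[0,0,0.0015],[0,0,0]],[[0,0,0.003],[0,0,0]],[[0,0,0.0042],[0,0,0]],[[0,0,0.0054],[0,0,0]],[[0,0,0.006],[0,0,0]]]' | grep -E "posi|force"
python3 rd.py 1
```

```text
position: [0.6371, 0.0692, 0.18]
wrist_force: [-5.5, -0.2, 13.4]
23.5333 [0.18002] [13.98] [0.6371 0.0692 0.18  ] [-4.19 -0.87 13.98]
```

```bash
python3 -m pendant '[[[0,0,0.0018],[0,0,0]],[[0,0,0.0024],[0,0,0]],[[0,0,0.003],[0,0,0]],[[0,0,0.003],[0,0,0]]]' | grep -E "posi|force"
python3 rd.py 2
```

```text
position: [0.6371, 0.0692, 0.1785]
wrist_force: [-4.8, 0.0, 15.1]
23.9667 [0.17856 0.17856] [14.65 15.15] [0.6371 0.0692 0.1786] [-4.95 -1.02 14.9 ]
```

```bash
python3 -m pendant '[[[0,0,0.002],[0,0,0]],[[0,0,0.0024],[0,0,0]],[[0,0,0.0027],[0,0,0]],[[0,0,0.0027],[0,0,0]]]' | grep -E "posi|force"
python3 rd.py 2
```

```text
position: [0.6371, 0.0692, 0.1776]
wrist_force: [-5.5, -0.2, 15.9]
24.4 [0.17764 0.17764] [15.21 15.15] [0.6371 0.0692 0.1776] [-6.01 -0.07 15.18]
```

```bash
python3 -m pendant '[[[0,0,0.002],[0,0,0]],[[0,0,0.0023],[0,0,0]],[[0,0,0.0025],[0,0,0]],[[0,0,0.0025],[0,0,0]]]' | grep -E "posi|force"
python3 rd.py 2
```

```text
position: [0.6372, 0.0692, 0.1776]
wrist_force: [-8.0, -0.1, 18.9]
24.8333 [0.17755 0.17755] [19.84 19.9 ] [0.6372 0.0692 0.1776] [-7.17 -0.99 19.87]
```

```bash
python3 rd.py 26
python3 -m pendant '[[[0,0,-0.002],[0,0,0]],[[0,0,-0.006],[0,0,0]],[[0,0,-0.012],[0,0,0]],[[0,0,-0.018],[0,0,0]],[[0,0,-0.025],[0,0,0]],[[0,0,-0.035],[0,0,0]],[[0,0,-0.05],[0,0,0]],[[0,0,-0.07],[0,0,0]],[[0,0,-0.09],[0,0,0]],[[0,0,-0.1],[0,0,0]],[[0,0,-0.1],[0,0,0]]]'
python3 - <<'E'
from h import *
plan(st2w([-.03,0,.30]),-11.9)
E
```

```text
26.1333 [0.17754 0.17756 0.17755 0.17753 0.17756 0.17754 0.17753 0.17753 0.17756
 0.17755 0.17755 0.17753 0.17755 0.17757 0.17756 0.17754 0.17754 0.17754
 0.17756 0.17756 0.17756 0.17757 0.17756 0.17754 0.17755 0.17756] [19.6  19.82 19.91 20.29 20.5  19.73 19.81 19.66 19.43 19.9  20.02 19.5
 19.09 20.2  20.04 19.46 20.32 20.42 20.31 19.35 20.49 19.95 19.8  19.56
 20.18 19.19] [0.6372 0.0692 0.1775] [-7.53 -0.75 19.87]
t: 27.05
position: [0.6386, 0.0694, 0.2804]
eef_rot: [[-0.205, -0.979, 0.006], [-0.979, 0.205, -0.0], [-0.001, -0.005, -1.0]]
wrist_force: [0.4, 0.1, -0.0]
opening: 0.0004
t 27.05 pos [0.6386 0.0694 0.2804] F [ 0.4  0.1 -0. ] open 0.0004
shift [0.0009, 0.1586, -0.0205] turn [-0.31, 0.05, 0.04] dist 0.16
```

Now I back off toward the robot for a final look.

```bash
python3 -m pendant '[[[0.01,0.02,-0.02],[0,0,0]],[[0.03,0.05,-0.02],[0,0,0]],[[0.05,0.08,-0.02],[0,0,0]],[[0.08,0.11,-0.02],[0,0,0]],[[0.11,0.13,-0.02],[0,0,0]],[[0.14,0.14,-0.02],[0,0,0]],[[0.17,0.14,-0.02],[0,0,0]],[[0.19,0.14,-0.02],[0,0,0]],[[0.2,0.14,-0.02],[0,0,0]],[[0.2,0.14,-0.02],[0,0,0]],[[0.2,0.14,-0.02],[0,0,0]]]'
python3 - <<'E'
from h import *
c=cam("side"); b=cv2.imread("pics/side0.png")
cv2.imwrite("pics/s20.png",np.hstack([cv2.resize(x[180:230,220:270],None,fx=7,fy=7,interpolation=cv2.INTER_CUBIC) for x in (b,c["color"])]))
cv2.imwrite("pics/s20f.png",c["color"]); t=cam("top"); cv2.imwrite("pics/t20.png",t["color"])
for n in ("top","side"):
  o0=cv2.imread(f"pics/{n}0.png")
for L in ("jar","tube_rack","beaker","tip_box","flask","cap_dish","scraper"):
    print(L,[(round(o["conf"],2),[round(float(x)) for x in o["box"]]) for o in imaging.recognise(L,"top")][:4])
E
```

```text
t: 27.97
position: [0.4603, -0.0974, 0.2989]
eef_rot: [[-0.207, -0.978, 0.005], [-0.978, 0.207, 0.0], [-0.001, -0.004, -1.0]]
wrist_force: [-0.1, 0.4, 0.3]
opening: 0.0009
jar [(0.49, [356, 207, 378, 226])]
tube_rack [(0.93, [285, 151, 324, 185])]
beaker [(0.69, [354, 172, 377, 193])]
tip_box [(0.73, [122, 230, 169, 263]), (0.46, [354, 207, 379, 226])]
flask []
cap_dish [(0.65, [189, 163, 214, 190])]
scraper [(0.82, [365, 260, 383, 288]), (0.78, [321, 266, 338, 286]), (0.71, [392, 270, 424, 279])]
```

View pics/s20.png

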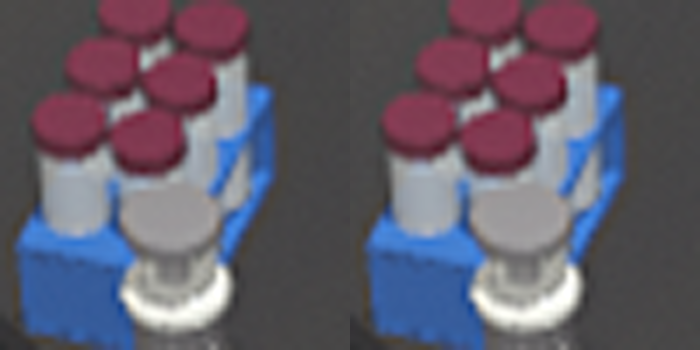

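View pics/s20f.png

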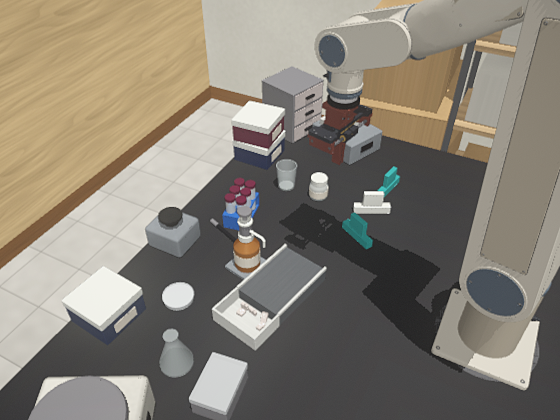

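View pics/t20.png

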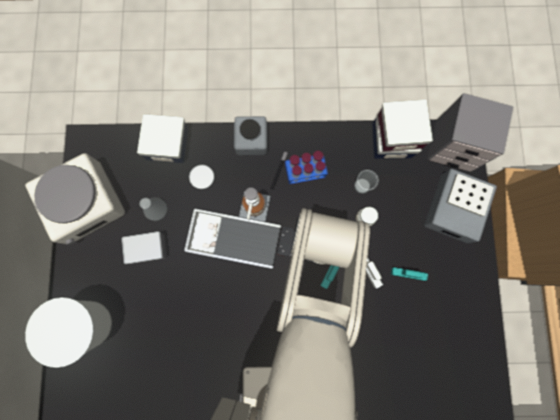

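The plunger is fully up again, as in the first picture. The chips are in the trough, the scraper stands at its old place, and the bystanders look unmoved. Handing in.

```bash
python3 -m pendant '[[[0,0,0],[0,0,0]],[[0,0,0],[0,0,0]],[[0,0,0],[0,0,0]]]' | head -1; python3 -c "
from cell import order; print(order.close_job())"
```

```text
t: 28.67
the job is handed in; nothing more can be done
None
```

I swept all five chips into the trough, purged the dispenser through both stops, and handed the job in at about 29 s of the 72 s allowed.

- **Chips:** one pass with the white scraper cleared the plate. The last pictures show the plate empty and five chips in the trough.
- **Scraper:** it stands upright and released at its original spot. The turquoise look-alikes were not touched.
- **First stop:** I held the plunger there for about 1.35 s at roughly 8 N, with no movement.
- **Second stop:** I held it about 7 mm further down for about 1.3 s at roughly 20 N. That is about 4 N more than needed to reach the stop, and the plunger did not move further.
- **Plunger afterwards:** the final side picture shows it fully up again.
- **Bystanders:** they look unmoved. In the last top picture the detector missed the flask, but it is visible where it was.

**Disagreement:** the closed fingertips touched the plunger with the TCP about 25 mm lower than the stated fingertip offset and plunger height imply. I went by measured force and stroke instead. The two stops came about 7 mm apart, as described, and the first stop was about 13 mm below first contact against the stated 14 mm.

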